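# Clamp a stepped stack of medicine trays and put the balm tin on top

## Robot

A 6-joint arm with a two-finger parallel gripper is mounted at the origin on the work surface. World frame = base frame: x ahead of the robot, y to its left, z up, the work surface at z = 0. Lengths are in mm, angles in rad, forces in N, time in s.
With the tool pointing down it reaches from about 275 to 1000 mm from the base axis. Payload 8.4 kg.
Tool frame: the origin (TCP) lies on the centre line of the jaws, within the pads' length; the fingertips stand 17 mm ahead of it and the grasp point (between the pads) lies 2 mm behind it (r.tcp_to_tips is the z of the fingertips in the tool frame, in mm); z points along the fingers, y is the direction in which the jaws open and shut (so a half turn about z gives the same grasp; the last joint's range is limited). The gripper opens to 85 mm and grips with 20 to 120 N. Pads are 22 mm wide; open, the fingers measure 114 mm over their backs; the gripper's body (76 mm by 85 mm) begins 54 mm behind the grasp point. The pads swing forward as they close: fully open they stand 13 mm farther back than shut.
Start: joints at [1.161, 0.353, 1.633, -0, 1.155, -0.002], TCP at [247.868, 573.75, 248.281] pointing down, gripper open.
Joint ranges: [-2.63, 2.63], [-0.92, 2.1], [0.06, 2.66], [-1.3, 4.44], [0, 2.69], [-3.02, 3.02]. Speed limits (rad/s): [2.22, 2.22, 2.79, 3.14, 3.14, 3.14].

## Interface

Orientations are given as [roll, pitch, yaw] about the fixed x, y, z axes, in that order (R = Rz(yaw) Ry(pitch) Rx(roll)).
In Python, from rig import r, cams, job gives the robot as it stands.
- The arm moves only by the tool drive_tool, never from a script. Its argument "deltas" is a list of rows, each a list of 4 numbers: the shift along the tool's x, y, z in cm, then the turn about the tool's z in rad. In form: [[x, y, z, roll], ...]. A call has 1 to 12 rows; each row shifts and turns the commanded pose from where the row before left it, along the tool's axes as they then stand; what a row does not reach is not made up. A row lasts 1/12 s, in which the tool goes at most 41.7 mm and 7.16 degrees, less where a joint would pass 70% of its speed; a pose out of reach is approached as far as the arm can. A call with a gripper value outside its range is refused whole. "jaw" is the closure, from 0 (fully open) to 1 (shut), set as the call begins (left out, the last holds). The fingers move at their own pace and stop on an object; "force" is the grip in N (left out, the last holds). Time passes only in rows, so rows that do not move let the fingers close. It gives the time, the measured TCP pose, the force and the opening at its end, in the units of the state.
- r.sense(): the state, without advancing time (a new reading comes with each control period).
- cams.grab_frame(name): name is "scene" or "top"; returns (picture, depth): 400x640x3 uint8, red, green, blue; 400x640 float32, mm along the optical axis (not along the pixel's ray), 0 where there is no reading.
- cams.camera_params(name): a dict with "fx", "fy", "cx", "cy" (pixels), "R" (3x3) and "t" (3): a world point X has camera coordinates R X + t. Camera axes: x right, y down, z forward; pixel columns grow to the right and rows downward; lengths in mm; the calibration is good to about 2 mm. A picture is of the moment at which its call begins. camera_params takes no time and is no camera call.
- job.sign_off(): hands the job in, once; it reports no verdict.
The state is a dict: "clock": time; "qpos": joint angles; "qvel": joint speeds; "joint_efforts": joint torques, N m; "eef_pos": TCP position; "tcp_rot": TCP orientation; "contact_force": force on the tool from outside, world axes, zero at the start; "wrist_torque": the same for the moment, N m; "opening": opening from 0.0 (shut) to 1.0 (fully open).
Only numpy, scipy, OpenCV 4.12 (cv2) and the standard library are available. Lean on these libraries where they do the work, as an engineer would, in place of code of your own. Each camera call takes 0.05 s, during which the arm holds its last target. There are 200 camera calls.

## Task

Release the cam clamp of the stacking rack and draw its red stop well back clear of the grey base, then stack all the trays on the base in a zigzag, each foot flat between the lips below: the first tray shifted about 2 cm towards the clamp, the next straight above the base again, and so on in turn. Slide the stop up against the end of the lowest tray without pushing the stack out of step, and flip the cam lever over centre to clamp it. Finish with the balm tin lying flat inside the topmost tray and the other things left where they are.

Things in the scene. Friction and masses are not known exactly. Their poses are not given: they have to be found in the camera images.
- tray_a: blue open tray 58 (x) x 150 (y) x 42 mm, 0.1 to 0.2 kg; may be absent (None). Origin: centre of underside, z up, y along its length; same turned half round. Foot below: 84 mm long (y), 58 wide, 9 high, at mid-length. Inner floor 12 mm up; side walls 7 mm thick, up to 36 mm; the 5 mm end walls rise to 42 mm as lips, 140 mm apart inside. Grip it across the 58 mm
- tray_b: white tray like tray_a but for colour; may be absent. Stacked, a tray's foot rests on the side walls of the tray below, between its lips, 36 mm above that tray's origin; there it can be shifted up to 28 mm either way from centred before it would climb a lip
- tray_c: green tray like tray_a but for colour; may be absent (None)
- tray_d: yellow tray like tray_a but for colour; may be absent (None)
- rack: fixed stacking rack on a plywood board 8 mm thick. Origin: on the table under the centre of the grey base; z up; y runs along base and board towards the clamp. Base 58 (x) x 150 (y) mm, flat top 30 mm above the table, orange lips 6 mm high and 5 mm thick at both ends, 140 mm apart inside: a tray's foot sits on it as on another tray, tray origin 30 mm above the table
- stop (a joint): travel of the red end stop (m): 0 = drawn right back (its face 150 mm from the rack origin along rack y), grows as it slides towards the base (rack -y), to 0.100. It slides stiffly (about 2 N) when the clamp is released and is held by the clamp (about 18 N) otherwise
- stop_face (a point): centre of the stop's face that meets the end of the lowest tray: red plate 56 mm wide, 48 mm high (40 to 88 mm above the table), facing rack -y
- stop_grip (a point): point on the stop's upright red finger grip, 107 mm above the table; the grip is 16 mm thick along rack x, 26 mm along rack y, its top 15 mm above this point, free on both sides down to 35 mm below it; 50 mm behind the stop's face
- cam (a joint): angle of the clamp's cam lever (rad): 0 = clamped, leaning 0.65 rad over to rack +x; 0.65 = upright; 1.3 = released, leaning 0.65 rad over to rack -x. It turns about an axis along rack y; an over-centre spring throws it to the end it is nearer, so push it past upright (about 4 N at the knob)
- cam_knob (a point): centre of the orange ball (22 mm across) at the end of the black cam lever (12 mm thick), 70 mm from its pivot
- cam_pivot (a point): the cam lever's pivot, on top of the aluminium clamp block (56 mm along rack x, 50 mm along rack y, cheeks up to the height of the pivot), 100 mm above the table, 270 mm along rack y from the rack origin
- tin: round aluminium balm tin, 37 mm across, 22 mm high, 30 to 60 g. Origin: centre of its underside, z up
- thermo_case: bystander, not to be moved: the glass thermometer in its hard clear case with a blue end (24 x 150 x 16 mm, lying)
- clipper: bystander, not to be moved: the steel nail clipper (12 x 60 mm, lying)
- measuring_cup: bystander, not to be moved: the white plastic measuring cup with a handle (68 mm across, 75 mm high)
- jar: bystander, not to be moved: an amber glass jar (60 mm across, 60 mm high)
- bottle: bystander, not to be moved: a green bottle (54 mm across, 140 mm high)
- plaster_box: bystander, not to be moved: a yellow box of plasters (70 x 100 x 35 mm)
- comb: bystander, not to be moved: a black comb (30 x 150 x 8 mm, lying)
There are look-alikes about, which are no part of the job. There is more than one size of the tray_a; the job needs the larger. Leave any pink look-alike of the tray_b alone.

How it is judged:
By the outcome, as a careful person would: the job done as asked, in the order asked, and still so for the second after the job is handed in, with the robot touching nothing.
Of tray_a, tray_b, tray_c, tray_d only 3 to 4 are there at a start; the rules pass over those that are not, and their reading is None.
At some moment in a run one of tin may be knocked a few centimetres aside while the robot is not near it.
Once in a run the grip may slacken for a moment while it holds something.
It also fails if it takes over 208 s, if anything falls off the work surface, if the arm or the gripper's body presses on something with over 40 N, if the wrist force passes 120 N, or if a joint passes its speed limit or range.

## Working session

There is one attempt and no reset: what is moved stays moved. The work goes in short steps, Python scripts to look and compute and a tool call to move; the robot and the scene stay as the last step left them, time stands still between calls to the robot, and variables do not carry over. Pictures are saved under pics/ and viewed, about 12 in all and at most 16, crops included, and the job is handed in when it is done.

Besides the shell and the picture viewer there is one more tool, called after "Call:" in YAML: its name, and indented under it one key for each argument. drive_tool: Moves the arm, as the interface text tells. Its arguments: {"type":"object","properties":{"deltas":{"type":"array"},"jaw":{"type":"number"},"force":{"type":"number"}},"required":["deltas"]}

```bash
ls; mkdir -p pics
cat > h.py <<'E'
import numpy as np, cv2
from rig import r,cams,job
def grab(n,tag):
    im,d=cams.grab_frame(n); cv2.imwrite(f'pics/{tag}.png',im[:,:,::-1]); np.save(f'pics/{tag}.npy',d); return im,d
def w(n,u,v,d=None,z=None):
    p=cams.camera_params(n); R=np.array(p['R']);t=np.array(p['t'])
    ray=np.array([(u-p['cx'])/p['fx'],(v-p['cy'])/p['fy'],1.])
    if z is None: return R.T@(ray*d-t)
    c=-R.T@t; q=R.T@ray; return c+q*(z-c[2])/q[2]
def cloud(n,d):
    v,u=np.mgrid[0:400,0:640]; p=cams.camera_params(n)
    X=np.stack([(u-p['cx'])/p['fx']*d,(v-p['cy'])/p['fy']*d,d],-1)
    return (X-np.array(p['t']))@np.array(p['R'])
E
python3 - <<'E'
from h import *
for n in('top','scene'):
    grab(n,n+'0'); p=cams.camera_params(n); print(n,p['fx'],p['fy'],p['cx'],p['cy'],np.round(p['R'],3).tolist(),p['t'])
print(r.sense(),r.tcp_to_tips)
E
```

```text
pics
top 474.67766774233115 474.67766774233115 321.8902965210944 196.59933316703126 [[-0.001, -1.0, 0.007], [-0.989, 0.0, -0.15], [0.15, -0.008, -0.989]] [ -49.81963655  514.233061   1616.43260599]
scene 385.45260367802456 385.45260367802456 327.5850357554496 198.75730243945142 [[-0.076, 0.997, 0.02], [0.645, 0.064, -0.762], [-0.761, -0.046, -0.647]] [  87.2729048  -229.09065    1530.30564248]
{'clock': 0.1, 'qpos': array([ 1.16060687e+00,  3.53599689e-01,  1.63403479e+00, -5.52638097e-06,
        1.15521315e+00, -2.40540878e-03]), 'qvel': array([-0.00105948, -0.001241  , -0.00283706, -0.00064404, -0.00074288,
        0.00153319]), 'joint_efforts': array([ 1.40763434e-03, -6.06354761e+01, -3.42820823e+01,  1.08102370e-04,
        3.75528864e-03,  4.00332124e-05]), 'eef_pos': array([247.70631348, 573.38506267, 247.63444187]), 'tcp_rot': array([-3.14033767e+00,  2.03443688e-06,  2.73381084e+00]), 'contact_force': array([-0.46239631, -0.31464108,  0.49052319]), 'wrist_torque': array([-0.01356204, -0.02916756, -0.03744567]), 'opening': 0.9954658288909081} 17.0
```

View pics/top0.png

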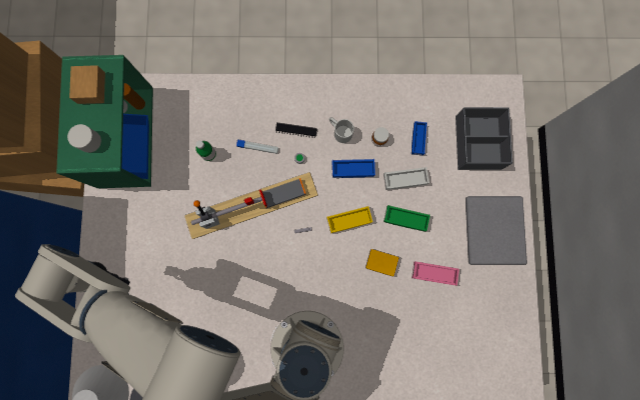

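View pics/scene0.png

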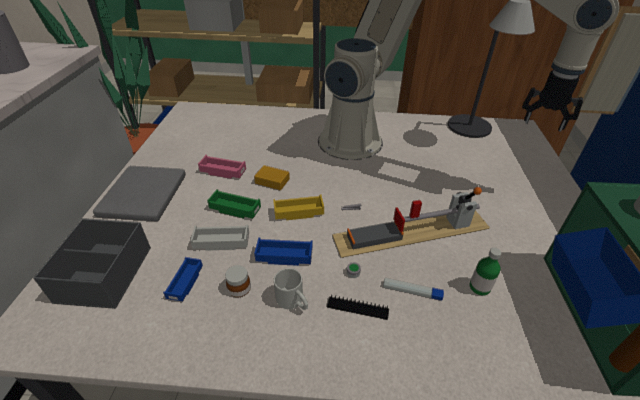

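Top view: large blue tray (354,168), small blue look-alike (419,138), white (407,179), green (407,217), yellow (350,219), pink look-alike (436,273), tin (300,158), rack with base (286,191) and cam knob (197,204). Blue size check: (354,168) is clearly longer. Confirming in an enlarged crop.

```bash
cat > m.py <<'E'
from h import *
im,_=None,None
im=cv2.imread('pics/top0.png');d=np.load('pics/top0.npy');C=cloud('top',d)
a=cv2.resize(im[110:245,180:440],None,fx=3,fy=3,interpolation=cv2.INTER_CUBIC);cv2.imwrite('pics/c1.png',a)
hsv=cv2.cvtColor(im,cv2.COLOR_BGR2HSV)
boxes={'blue':(325,150,382,185),'blue_s':(405,115,432,160),'white':(378,162,436,195),'green':(378,200,436,236),'yellow':(322,202,380,238),'tin':(290,148,311,168),'base':(255,170,320,215)}
for k,(x0,y0,x1,y1) in boxes.items():
    P=C[y0:y1,x0:x1].reshape(-1,3)
    Q=P[(P[:,2]>(15 if k!='base' else 22))&(P[:,2]<80)]
    if len(Q)<5: print(k,len(Q)); continue
    (c,s,ang)=cv2.minAreaRect(Q[:,:2].astype(np.float32))
    print(k,len(Q),np.round(c,1),np.round(s,1),round(ang,1),'z',np.round(np.percentile(Q[:,2],[5,50,95]),1))
E
python3 m.py
```

```text
blue 363 [ 618.9 -158.8] [ 59.7 150.8] 1.7 z [15.8 32.5 43. ]
blue_s 199 [ 730.8 -397.7] [ 47.  118.4] 83.5 z [15.6 25.5 34.8]
white 399 [ 582.9 -345.1] [ 59.7 152.7] 7.6 z [15.5 32.8 43.5]
green 376 [ 441.1 -343.5] [151.8  59.4] 76.9 z [15.7 33.  43. ]
yellow 353 [ 436.7 -144.3] [ 59.1 151.9] 14.5 z [15.4 33.  42.7]
tin 79 [657.9  32.9] [34.4 32.3] 0.1 z [15.8 21.2 26.8]
base 697 [525.9  99.8] [ 59.  172.9] 19.4 z [24.  30.4 61.3]
```

View pics/c1.png

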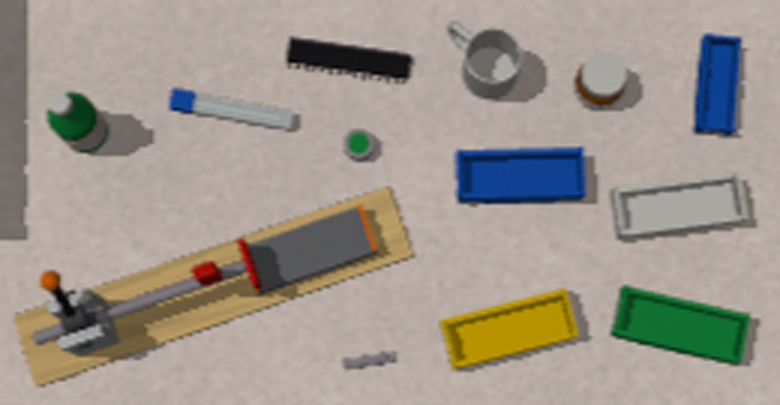

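All four trays are present: large blue 151 mm long vs 118 for the small one. Now the rack fit.

```bash
cat > m2.py <<'E'
from h import *
im=cv2.imread('pics/top0.png');d=np.load('pics/top0.npy');C=cloud('top',d)
hsv=cv2.cvtColor(im,cv2.COLOR_BGR2HSV)
Z=C[...,2]; u=np.arange(640)[None,:]+0*Z; v=np.arange(400)[:,None]+0*Z
box=(u>180)&(u<322)&(v>168)&(v<242)
# board by colour
m=box&(hsv[...,0]>10)&(hsv[...,0]<25)&(hsv[...,1]>80)&(Z<16)&(Z>2)
c=cv2.minAreaRect(C[m][:,:2].astype(np.float32)); print('board',m.sum(),c)
ang=np.deg2rad(c[2]); 
m=box&(Z>25)&(Z<34)&(u>255); c=cv2.minAreaRect(C[m][:,:2].astype(np.float32)); print('basetop',m.sum(),c)
red=box&((hsv[...,0]<6)|(hsv[...,0]>174))&(hsv[...,1]>140)
orange=box&(hsv[...,0]>6)&(hsv[...,0]<16)&(hsv[...,1]>180)
for n,mm in (('red',red),('orange',orange)):
    k,l,st,ce=cv2.connectedComponentsWithStats(mm.astype(np.uint8))
    for i in range(1,k):
        if st[i,4]>4:
            P=C[l==i]; print(n,st[i],ce[i],np.round(np.median(P,0),1),np.round(P.min(0),0),np.round(P.max(0),0))
# planes: plain table height check
print(np.median(C[250:300,150:200],(0,1)))
E
python3 m2.py
```

```text
board 1672 ((489.8287658691406, 200.53343200683594), (90.0793228149414, 468.8733215332031), 19.586421966552734)
basetop 492 ((529.874755859375, 89.29737091064453), (58.960350036621094, 149.15184020996094), 19.09347152709961)
red [259 190   8  16  46] [262.82608696 197.69565217] [505.1 151.9  83.2] [482. 142.  26.] [530. 163.  95.]
red [244 197  10   8  52] [248.75       200.90384615] [488.4 193.4 115.8] [482. 184.  63.] [501. 208. 134.]
orange [300 178   6  16  19] [302.31578947 185.78947368] [553.3  19.4  33.6] [527.   9.   5.] [585.  28.  41.]
orange [194 201   6   6  32] [196.625 203.5  ] [472.4 352.  167. ] [465. 344. 144.] [482. 360. 173.]
[ 2.47961102e+02  4.62144209e+02 -4.33519666e-01]
```

```bash
cat >> h.py <<'E'
B=np.array([529.9,89.3]); YW=0.337
def rk(x,y):
    c,s=np.cos(YW),np.sin(YW); return B+np.array([c*x-s*y,s*x+c*y])
def inrk(p):
    c,s=np.cos(YW),np.sin(YW); q=np.array(p[:2])-B; return np.array([c*q[0]+s*q[1],-s*q[0]+c*q[1]])
def go(xy,z,yaw,tag=''):
    "turn (about tool z) and then tool-frame shift in cm to reach pose"
    s=r.sense(); p=s['eef_pos'];y0=s['tcp_rot'][2]
    dy=(yaw-y0+np.pi/2)%np.pi-np.pi/2
    yaw=y0+dy; c,n=np.cos(yaw),np.sin(yaw); dx=np.array(xy)-p[:2]
    print(tag,'turn %.3f'%-dy,'then x %.2f y %.2f z %.2f cm'%((c*dx[0]+n*dx[1])/10,(n*dx[0]-c*dx[1])/10,(p[2]-z)/10),'| t %.1f'%s['clock'],'F',np.round(s['contact_force'],1),'op %.3f'%s['opening'],'rack',np.round(inrk(p),1),'z %.1f'%p[2])
E
python3 -c "
from h import *
go(rk(85,270),157,np.pi/2+YW)"
```

```text
turn 0.826 then x -28.02 y 19.13 z 9.06 cm | t 0.1 F [-0.5 -0.3  0.5] op 0.995 rack [-106.3  550.2] z 247.6
```

Call:
drive_tool:
  deltas:
    - [0,0,0,0.103]
    - [0,0,0,0.103]
    - [0,0,0,0.103]
    - [0,0,0,0.103]
    - [0,0,0,0.103]
    - [0,0,0,0.103]
    - [0,0,0,0.104]
    - [0,0,0,0.104]
    - [-2.8,1.9,0,0]
    - [-2.8,1.9,0,0]
    - [-2.8,1.9,0,0]
    - [-2.8,1.9,0,0]
  jaw: 1
  force: 40

```text
clock: 1.1
eef_pos: [357.3, 492.1, 247.9]
tcp_rot: [-3.141, 0.0, 1.909]
contact_force: [0.6, -0.1, -0.3]
opening: 0.0
```

Call:
drive_tool:
  deltas:
    - [-2.8,1.9,0,0]
    - [-2.8,1.9,0,0]
    - [-2.8,1.9,0,0]
    - [-2.8,1.9,0,0]
    - [-2.8,1.9,0,0]
    - [-2.8,1.9,0,0]
    - [0,0,2,0]
    - [0,0,2,0]
    - [0,0,2,0]
    - [0,0,2,0]
    - [0,0,1,0]
    - [0,0,0,0]

```text
clock: 2.1
eef_pos: [518.3, 371.3, 155.5]
tcp_rot: [-3.137, 0.001, 1.908]
contact_force: [-0.4, -0.3, 0.5]
opening: -0.003
```

```bash
python3 -c "
from h import *
go(rk(85,270),157,np.pi/2+YW)
im,d=grab('scene','s1'); cv2.imwrite('pics/c2.png',cv2.resize(cv2.imread('pics/s1.png')[130:290,320:540],None,fx=3.5,fy=3.5,interpolation=cv2.INTER_CUBIC))"
```

```text
turn -0.000 then x 0.00 y 0.27 z -0.15 cm | t 2.1 F [-0.4 -0.3  0.5] op -0.003 rack [ 82.3 270. ] z 155.5
```

View pics/c2.png

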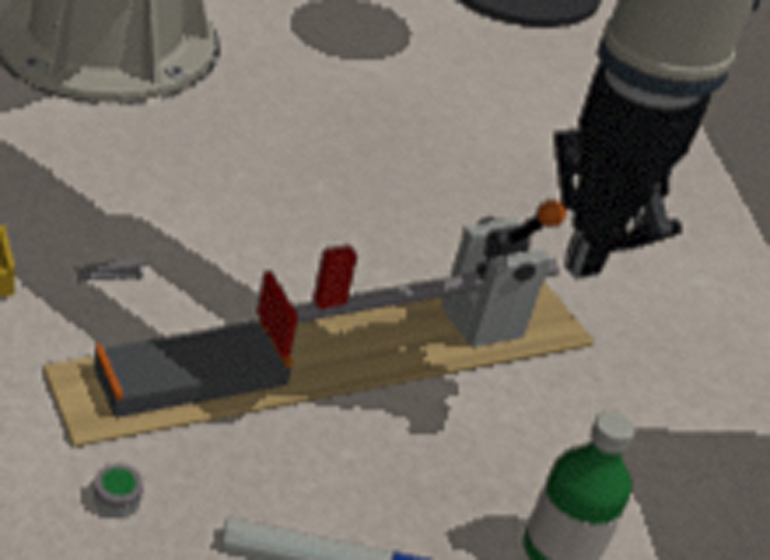

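Call:
drive_tool:
  deltas:
    - [0,-1.2,0,0]
    - [0,-0.8,0,0]
    - [0,-0.6,0,0]
    - [0,-0.6,0,0]
    - [0,-0.6,0,0]
    - [0,-0.6,0,0]
    - [0,-0.6,0,0]
    - [0,-0.6,0,0]
    - [0,-0.6,0,0]
    - [0,-0.6,0,0]
    - [0,-0.6,0,0]
    - [0,-0.6,0,0]

```text
clock: 3.15
eef_pos: [443.1, 345.3, 157.9]
tcp_rot: [-3.14, 0.0, 1.908]
contact_force: [-0.8, 0.7, -0.1]
opening: -0.002
```

Call:
drive_tool:
  deltas:
    - [0,-0.5,0,0]
    - [0,0,0,0]
    - [0,1.5,0,0]
    - [0,1,-2,0]
    - [0,0,-3,0]
    - [0,0,-1,0]
    - [0,0,0,0]

```text
clock: 3.73
eef_pos: [464.5, 353.5, 220.9]
tcp_rot: [3.137, -0.001, 1.908]
contact_force: [0.7, 0.2, 0.3]
opening: -0.005
```

```bash
python3 -c "
from h import *
go(rk(0,112),215,np.pi/2+YW)
im,d=grab('scene','s2'); cv2.imwrite('pics/c3.png',cv2.resize(cv2.imread('pics/s2.png')[150:260,380:510],None,fx=4,fy=4,interpolation=cv2.INTER_CUBIC))"
```

```text
turn -0.000 then x -15.89 y -2.57 z 0.59 cm | t 3.7 F [0.7 0.2 0.3] op -0.005 rack [ 25.7 270.9] z 220.9
```

View pics/c3.png

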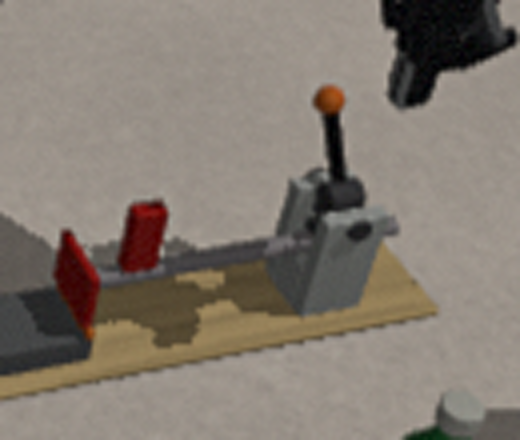

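The lever is thrown over to the far side (knob at crop 329,100): released. Now locate the finger grip from the scene camera.

```bash
cat > red.py <<'E'
from h import *
import sys
tag=sys.argv[1]
for n in ('scene','top'):
    im,d=grab(n,tag+n); C=cloud(n,d); hsv=cv2.cvtColor(im,cv2.COLOR_RGB2HSV)
    X=C-np.r_[B,0]; c,s=np.cos(YW),np.sin(YW); X=np.stack([c*X[...,0]+s*X[...,1],-s*X[...,0]+c*X[...,1],C[...,2]],-1)
    reg=(abs(X[...,0])<70)&(X[...,1]>-90)&(X[...,1]<320)&(X[...,2]>20)&(X[...,2]<200)
    red=reg&((hsv[...,0]<6)|(hsv[...,0]>174))&(hsv[...,1]>140); org=reg&(hsv[...,0]>6)&(hsv[...,0]<18)&(hsv[...,1]>170)
    for nm,mm in (('red',red),('org',org)):
        k,l,st,ce=cv2.connectedComponentsWithStats(mm.astype(np.uint8))
        for i in range(1,k):
            if st[i,4]>8:
                P=X[l==i]; print(n,nm,st[i,4],np.round(ce[i]),'rack med',np.round(np.median(P,0),1),'p5',np.round(np.percentile(P,5,0),0),'p95',np.round(np.percentile(P,95,0),0))
E
python3 red.py a
```

```text
scene red 149 [415. 209.] rack med [  5.1 109.7  99.8] p5 [ -2. 101.  73.] p95 [  8. 123. 123.]
scene red 160 [399. 220.] rack med [ 5.7 64.4 69.4] p5 [-21.  63.  44.] p95 [26. 70. 89.]
scene org 34 [462. 175.] rack med [-38.9 264.5 160.1] p5 [-45. 258. 152.] p95 [-33. 271. 167.]
scene org 34 [351. 237.] rack med [  6.9 -75.3  36.3] p5 [-19. -77.  29.] p95 [ 27. -73.  38.]
top red 47 [263. 198.] rack med [-4.1 65.9 84.5] p5 [-27.  65.  28.] p95 [21. 70. 91.]
top red 50 [249. 201.] rack med [ -4.9 112.6 117.4] p5 [ -9. 102.  77.] p95 [  3. 123. 125.]
top org 18 [302. 185.] rack med [ -0.4 -73.4  36.9] p5 [-25. -75.  31.] p95 [ 26. -72.  44.]
```

Call:
drive_tool:
  deltas:
    - [-2.7,-0.4,0,0]
    - [-2.7,-0.4,0,0]
    - [-2.7,-0.4,0,0]
    - [-2.7,-0.4,0,0]
    - [-2.7,-0.5,0,0]
    - [-2.4,-0.5,0,0]
    - [0,0,2.5,0]
    - [0,0,2.5,0]
    - [0,0,2.5,0]
    - [0,0,2.5,0]
    - [0,0,1.4,0]
    - [0,0,0,0]
  jaw: 0.2

```text
clock: 4.88
eef_pos: [487.9, 192.5, 100.0]
tcp_rot: [-3.134, 0.0, 1.908]
contact_force: [-0.8, -0.0, -0.3]
opening: 0.798
```

Call:
drive_tool:
  deltas:
    - [0,0,0,0]
    - [0,0,0,0]
    - [0,0,0,0]
    - [0,0,0,0]
    - [0,0,0,0]
    - [0,0,0,0]
  jaw: 1
  force: 25

```text
clock: 5.38
eef_pos: [491.6, 194.0, 105.3]
tcp_rot: [3.14, -0.0, 1.908]
contact_force: [-2.2, -0.6, 7.0]
opening: 0.184
```

```bash
python3 -c "
from h import *
go(rk(0,198),107,np.pi/2+YW)"
```

```text
turn 0.000 then x 8.65 y 0.15 z -0.17 cm | t 5.4 F [-2.2 -0.6  7. ] op 0.184 rack [ -1.5 111.5] z 105.3
```

Call:
drive_tool:
  deltas:
    - [0.5,0,0,0]
    - [0.8,0,0,0]
    - [0.8,0,0,0]
    - [0.8,0,0,0]
    - [0.8,0,0,0]
    - [0.8,0,0,0]
    - [0.8,0,0,0]
    - [0.8,0,0,0]
    - [0.8,0,0,0]
    - [0.8,0,0,0]
    - [0.5,0,0,0]
    - [0,0,0,0]

```text
clock: 6.38
eef_pos: [463.9, 272.2, 105.3]
tcp_rot: [3.141, -0.0, 1.909]
contact_force: [-4.1, 0.3, 6.9]
opening: 0.183
```

Call:
drive_tool:
  deltas:
    - [0,0,0,0]
    - [0,0,0,0]
    - [0,0,0,0]
    - [0,0,-3,0]
    - [0,0,-3,0]
    - [0,0,-3,0]
    - [0,0,-3,0]
    - [0,0,-2,0]
    - [0,0,0,0]
  jaw: 0

```text
clock: 7.13
eef_pos: [466.2, 272.2, 248.9]
tcp_rot: [3.134, -0.001, 1.907]
contact_force: [-0.0, 0.1, 1.4]
opening: 1.003
```

```bash
python3 red.py b; python3 -c "
from h import *
d2=np.deg2rad
go((436.7,-144.3),160,np.pi/2+d2(14.5),'yellow')"
```

```text
scene red 146 [442. 204.] rack med [  4.8 192.5 101.7] p5 [ -3. 183.  73.] p95 [  7. 205. 123.]
scene red 160 [426. 215.] rack med [  6.2 146.8  70.6] p5 [-21. 146.  48.] p95 [ 26. 151.  89.]
scene org 33 [462. 175.] rack med [-38. 264. 161.] p5 [-43. 259. 153.] p95 [-33. 271. 167.]
scene org 28 [399. 228.] rack med [ 5.  69.4 35.2] p5 [-20.  68.  32.] p95 [28. 72. 38.]
scene org 33 [351. 237.] rack med [  8.6 -75.2  36.2] p5 [-19. -77.  30.] p95 [ 27. -73.  39.]
top red 46 [240. 206.] rack med [ -2.3 148.4  85. ] p5 [-27. 147.  56.] p95 [ 20. 153.  89.]
top org 18 [302. 185.] rack med [ -0.1 -73.4  34.8] p5 [-25. -75.  28.] p95 [ 26. -72.  40.]
top org 23 [263. 199.] rack med [-1.1 71.1 33.3] p5 [-21.  69.  27.] p95 [27. 73. 39.]
yellow turn 0.084 then x -39.53 y -13.08 z 8.49 cm | t 7.2 F [-0.7  0.4 -0. ] op 1.000 rack [ -1.7 193.3] z 244.9
```

Call:
drive_tool:
  deltas:
    - [0,0,0,0.084]
    - [-3.3,-1.09,0,0]
    - [-3.3,-1.09,0,0]
    - [-3.3,-1.09,0,0]
    - [-3.3,-1.09,0.5,0]
    - [-3.3,-1.09,0.5,0]
    - [-3.3,-1.09,1,0]
    - [-3.3,-1.09,1,0]
    - [-3.3,-1.09,1,0]
    - [-3.3,-1.09,1,0]
    - [-3.3,-1.09,1,0]
    - [-3.3,-1.09,1,0]

```text
clock: 8.23
eef_pos: [437.3, -111.7, 172.5]
tcp_rot: [-3.14, -0.001, 1.824]
contact_force: [0.4, -0.0, 0.1]
opening: 1.001
```

Call:
drive_tool:
  deltas:
    - [-3.2,-1.09,1,0]
    - [0,0,0,0]
    - [0,0,0,0]
    - [0,0,0,0]

```text
clock: 8.57
eef_pos: [435.4, -143.6, 163.3]
tcp_rot: [-3.14, -0.001, 1.823]
contact_force: [-0.1, 0.4, -0.4]
opening: 1.0
```

```bash
python3 -c "
from h import *
d2=np.deg2rad
go((436.7,-144.3),24,np.pi/2+d2(14.5),'yellow')"
```

```text
yellow turn -0.001 then x -0.10 y 0.10 z 13.93 cm | t 8.6 F [-0.1  0.4 -0.4] op 1.000 rack [-166.2 -188.6] z 163.3
```

Accurate. Descend, close, lift.

Call:
drive_tool:
  deltas:
    - [-0.1,0.1,2,0]
    - [0,0,2.5,0]
    - [0,0,2.5,0]
    - [0,0,2.5,0]
    - [0,0,2,0]
    - [0,0,1.5,0]
    - [0,0,0.9,0]
    - [0,0,0,0]
    - [0,0,0,0]

```text
clock: 9.32
eef_pos: [437.6, -143.9, 25.4]
tcp_rot: [-3.141, -0.0, 1.825]
contact_force: [-0.1, -0.3, 0.1]
opening: 1.002
```

Call:
drive_tool:
  deltas:
    - [0,0,0,0]
    - [0,0,0,0]
    - [0,0,0,0]
    - [0,0,0,0]
    - [0,0,0,0]
    - [0,0,0,0]
  jaw: 1
  force: 50

```text
clock: 9.82
eef_pos: [438.2, -144.8, 26.4]
tcp_rot: [3.14, 0.001, 1.824]
contact_force: [-0.5, 1.8, 7.1]
opening: 0.668
```

Call:
drive_tool:
  deltas:
    - [0,0,-1,0]
    - [0,0,-2,0]
    - [0,0,-2,0]
    - [0,0,-2,0]
    - [0,0,-2,0]
    - [0,0,-1,0]
    - [0,0,0,0]
    - [0,0,0,0]

```text
clock: 10.48
eef_pos: [437.8, -144.8, 125.8]
tcp_rot: [3.14, 0.001, 1.824]
contact_force: [-0.3, 0.6, -1.0]
opening: 0.669
```

```bash
python3 -c "
from h import *
go(rk(-1,20),100,np.pi/2+YW,'place')"
```

```text
place turn -0.084 then x 21.05 y 16.34 z 2.58 cm | t 10.5 F [-0.3  0.6 -1. ] op 0.669 rack [-164.4 -190.5] z 125.8
```

Call:
drive_tool:
  deltas:
    - [0,0,0,-0.084]
    - [2.1,1.63,0,0]
    - [2.1,1.63,0,0]
    - [2.1,1.63,0,0]
    - [2.1,1.63,0,0]
    - [2.1,1.63,0,0]
    - [2.1,1.63,0,0]
    - [2.1,1.63,0,0]
    - [2.1,1.63,0,0]
    - [2.1,1.63,0,0]
    - [2.1,1.63,0,0]
    - [0,0,0,0]

```text
clock: 11.48
eef_pos: [522.9, 110.9, 124.0]
tcp_rot: [3.141, -0.001, 1.91]
contact_force: [0.1, -0.8, -0.9]
opening: 0.673
```

Call:
drive_tool:
  deltas:
    - [0,0,1,0]
    - [0,0,1,0]
    - [0,0,0.5,0]
    - [0,0,0,0]
    - [0,0,0,0]

```text
clock: 11.9
eef_pos: [521.1, 106.5, 99.3]
tcp_rot: [-3.14, -0.0, 1.907]
contact_force: [0.3, 0.4, -1.2]
opening: 0.666
```

```bash
python3 -c "
from h import *
go(rk(-1,20),57,np.pi/2+YW,'place')
C=cloud('top',np.load('pics/btop.npy'));X=C-np.r_[B,0]; c,s=np.cos(YW),np.sin(YW); x=c*X[...,0]+s*X[...,1];y=-s*X[...,0]+c*X[...,1];z=C[...,2]
m=(abs(y)<65)&(abs(x)<45)&(z>27)&(z<33);print(np.percentile(x[m],[1,5,50,95,99]),np.median(z[m]))
from numpy import *
C=cloud('scene',load('pics/bscene.npy'));X=C-r_[B,0]; x=c*X[...,0]+s*X[...,1];y=-s*X[...,0]+c*X[...,1];z=C[...,2]
m=(abs(y)<65)&(abs(x)<45)&(z>27)&(z<33);print(percentile(x[m],[1,5,50,95,99]),median(z[m]))
"
```

```text
place turn -0.001 then x 0.09 y 0.16 z 4.23 cm | t 11.9 F [ 0.3  0.4 -1.2] op 0.666 rack [-2.6 19.1] z 99.3
[-28.69993631 -26.36601198  -1.25276399  26.37357329  28.75512279] 29.962903927861667
[-29.79201951 -27.34279694   0.6307428   27.18503172  28.59630705] 30.269658461662274
```

Call:
drive_tool:
  deltas:
    - [0.1,0.2,0,0]
    - [0,0,1,0]
    - [0,0,1,0]
    - [0,0,1,0]
    - [0,0,0.6,0]
    - [0,0,0.3,0]
    - [0,0,0.3,0]
    - [0,0,0.1,0]
    - [0,0,0,0]
    - [0,0,0,0]

```text
clock: 12.73
eef_pos: [523.7, 109.1, 57.5]
tcp_rot: [3.141, 0.0, 1.908]
contact_force: [-0.1, -0.2, -2.1]
opening: 0.668
```

```bash
python3 -c "
from h import *
go(rk(-1,20),57,np.pi/2+YW,'place')"
```

```text
place turn 0.000 then x -0.07 y -0.17 z 0.05 cm | t 12.7 F [-0.1 -0.2 -2.1] op 0.668 rack [ 0.7 20.7] z 57.5
```

Call:
drive_tool:
  deltas:
    - [0,-0.05,0.1,0]
    - [0,0,0.1,0]
    - [0,0,0,0]
    - [0,0,0,0]

```text
clock: 13.07
eef_pos: [523.3, 108.9, 56.4]
tcp_rot: [3.141, 0.0, 1.908]
contact_force: [-3.5, -0.7, 10.5]
opening: 0.668
```

Call:
drive_tool:
  deltas:
    - [0,0,0,0]
    - [0,0,0,0]
    - [0,0,0,0]
    - [0,0,0,0]
    - [0,0,-1.5,0]
    - [0,0,-2.5,0]
    - [0,0,-2.5,0]
    - [0,0,-2.5,0]
    - [0,0,0,0]
  jaw: 0

```text
clock: 13.82
eef_pos: [525.6, 109.4, 149.6]
tcp_rot: [3.135, 0.001, 1.908]
contact_force: [1.0, 1.0, -1.7]
opening: 1.0
```

```bash
python3 -c "
from h import *
go((618.9,-158.8),24,np.pi/2+np.deg2rad(1.7),'blue')"
```

```text
blue turn 0.307 then x -27.08 y 8.53 z 12.56 cm | t 13.8 F [ 1.   1.  -1.7] op 1.000 rack [ 2.6 20.4] z 149.6
```

Call:
drive_tool:
  deltas:
    - [0,0,0,0.103]
    - [0,0,0,0.102]
    - [0,0,0,0.102]
    - [-3,0.95,0,0]
    - [-3,0.95,0,0]
    - [-3,0.95,0,0]
    - [-3,0.95,0,0]
    - [-3,0.95,0.5,0]
    - [-3,0.95,0.5,0]
    - [-3,0.95,1,0]
    - [-3,0.95,1,0]
    - [-3,0.9,1,0]

```text
clock: 14.82
eef_pos: [616.2, -160.0, 104.2]
tcp_rot: [-3.141, -0.0, 1.601]
contact_force: [0.4, 0.6, 0.4]
opening: 0.998
```

Call:
drive_tool:
  deltas:
    - [0,0,1,0]
    - [0,0,1,0]
    - [0,0,1,0]
    - [0,0,0,0]
    - [0,0,0,0]

```text
clock: 15.23
eef_pos: [615.2, -157.2, 74.4]
tcp_rot: [-3.14, -0.001, 1.602]
contact_force: [0.0, -0.1, -0.2]
opening: 0.997
```

```bash
python3 -c "
from h import *
go((618.9,-158.8),24,np.pi/2+np.deg2rad(1.7),'blue')"
```

```text
blue turn 0.001 then x -0.17 y 0.36 z 5.04 cm | t 15.2 F [ 0.  -0.1 -0.2] op 0.997 rack [  -1.  -260.8] z 74.4
```

Call:
drive_tool:
  deltas:
    - [-0.2,0.4,1.2,0]
    - [0,0,1.2,0]
    - [0,0,1.2,0]
    - [0,0,0.8,0]
    - [0,0,0.5,0]
    - [0,0,0,0]
    - [0,0,0,0]

```text
clock: 15.82
eef_pos: [619.9, -160.3, 25.8]
tcp_rot: [-3.141, -0.0, 1.601]
contact_force: [-0.1, -0.6, -0.2]
opening: 1.004
```

Call:
drive_tool:
  deltas:
    - [0,0,0,0]
    - [0,0,0,0]
    - [0,0,0,0]
    - [0,0,0,0]
    - [0,0,0,0]
    - [0,0,0,0]
  jaw: 1

```text
clock: 16.32
eef_pos: [620.7, -160.5, 27.1]
tcp_rot: [3.14, 0.0, 1.601]
contact_force: [-0.7, -0.4, 5.8]
opening: 0.673
```

Call:
drive_tool:
  deltas:
    - [0,0,-1,0]
    - [0,0,-2,0]
    - [0,0,-2.5,0]
    - [0,0,-2.5,0]
    - [0,0,-2.5,0]
    - [0,0,-1.5,0]
    - [0,0,0,0]
    - [0,0,0,0]

```text
clock: 16.98
eef_pos: [620.4, -160.4, 147.1]
tcp_rot: [3.14, 0.0, 1.601]
contact_force: [-0.4, 0.2, -1.7]
opening: 0.668
```

```bash
python3 -c "
from h import *
go(rk(0,0),105,np.pi/2+YW,'place')"
```

```text
place turn -0.307 then x 26.56 y -0.28 z 4.21 cm | t 17.0 F [-0.4  0.2 -1.7] op 0.668 rack [   2.8 -265.6] z 147.1
```

Call:
drive_tool:
  deltas:
    - [0,0,0,-0.103]
    - [0,0,0,-0.102]
    - [0,0,0,-0.102]
    - [3.3,0,0,0]
    - [3.3,0,0,0]
    - [3.3,0,0,0]
    - [3.3,-0.05,0,0]
    - [3.3,-0.05,0,0]
    - [3.3,-0.06,0,0]
    - [3.3,-0.06,0,0]
    - [3.3,-0.06,0,0]
    - [0,0,0,0]

```text
clock: 17.98
eef_pos: [526.7, 91.8, 144.4]
tcp_rot: [-3.138, -0.002, 1.91]
contact_force: [0.2, 0.3, -1.1]
opening: 0.67
```

Call:
drive_tool:
  deltas:
    - [0,0,1,0]
    - [0,0,1,0]
    - [0,0,1,0]
    - [0,0,0.5,0]
    - [0,0,0,0]
    - [0,0,0,0]

```text
clock: 18.48
eef_pos: [529.9, 87.1, 110.4]
tcp_rot: [-3.14, -0.0, 1.907]
contact_force: [0.1, 0.2, -1.0]
opening: 0.665
```

```bash
python3 -c "
from h import *
go(rk(0.3,-1.5),93.1,np.pi/2+YW,'place')"
```

```text
place turn -0.001 then x 0.06 y 0.10 z 1.73 cm | t 18.5 F [ 0.1  0.2 -1. ] op 0.665 rack [-0.7 -2.1] z 110.4
```

Call:
drive_tool:
  deltas:
    - [0,0.05,0.4,0]
    - [0,0,0.4,0]
    - [0,0,0.4,0]
    - [0,0,0.2,0]
    - [0,0,0.2,0]
    - [0,0,0.1,0]
    - [0,0,0,0]
    - [0,0,0,0]

```text
clock: 19.15
eef_pos: [530.7, 88.1, 94.3]
tcp_rot: [3.142, 0.0, 1.908]
contact_force: [0.7, -0.6, -2.1]
opening: 0.668
```

```bash
python3 -c "
from h import *
go(rk(0.3,-1.5),93.1,np.pi/2+YW,'place')
im,d=grab('scene','s3'); cv2.imwrite('pics/c4.png',cv2.resize(cv2.imread('pics/s3.png')[150:280,320:490],None,fx=4,fy=4,interpolation=cv2.INTER_CUBIC))"
```

```text
place turn 0.000 then x -0.01 y -0.00 z 0.12 cm | t 19.1 F [ 0.7 -0.6 -2.1] op 0.668 rack [ 0.3 -1.4] z 94.3
```

View pics/c4.png

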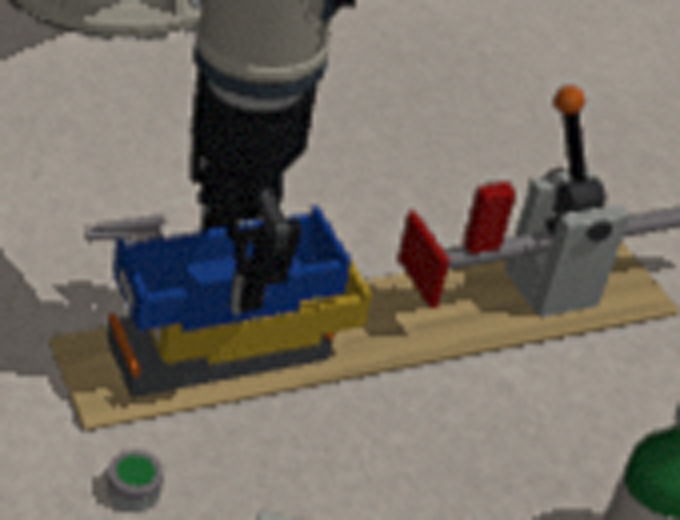

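The yellow tray sits between the lips shifted to the clamp, with the blue one above it, centred over the base. The stop is back and the lever released. Set down and release.

Call:
drive_tool:
  deltas:
    - [0,0,0.1,0]
    - [0,0,0.1,0]
    - [0,0,0,0]
    - [0,0,0,0]

```text
clock: 19.53
eef_pos: [530.9, 88.1, 93.1]
tcp_rot: [3.141, 0.0, 1.908]
contact_force: [-2.2, 0.5, 6.8]
opening: 0.664
```

Call:
drive_tool:
  deltas:
    - [0,0,0,0]
    - [0,0,0,0]
    - [0,0,0,0]
    - [0,0,0,0]
    - [0,0,-1.5,0]
    - [0,0,-2.5,0]
    - [0,0,-2.5,0]
    - [0,0,-1.5,0]
    - [0,0,0,0]
  jaw: 0

```text
clock: 20.28
eef_pos: [532.6, 88.4, 175.5]
tcp_rot: [3.136, 0.001, 1.908]
contact_force: [0.3, 0.7, -0.7]
opening: 1.004
```

```bash
python3 -c "
from h import *
go((582.9,-345.1),24,np.pi/2+np.deg2rad(7.6),'white')"
```

```text
white turn 0.204 then x -43.63 y -0.75 z 15.15 cm | t 20.3 F [ 0.3  0.7 -0.7] op 1.004 rack [ 2.3 -1.8] z 175.5
```

Call:
drive_tool:
  deltas:
    - [0,0,0,0.102]
    - [0,0,0,0.102]
    - [-3.6,-0.06,0,0]
    - [-3.6,-0.06,0,0]
    - [-3.6,-0.06,0,0]
    - [-3.6,-0.06,0,0]
    - [-3.6,-0.06,0,0]
    - [-3.6,-0.06,0,0]
    - [-3.6,-0.06,0,0]
    - [-3.6,-0.06,0,0]
    - [-3.6,-0.06,1,0]
    - [-3.6,-0.06,1,0]

```text
clock: 21.28
eef_pos: [572.4, -271.5, 151.5]
tcp_rot: [3.141, 0.0, 1.704]
contact_force: [1.4, 0.5, 0.4]
opening: 1.006
```

Call:
drive_tool:
  deltas:
    - [-3.6,-0.06,1,0]
    - [-3.4,-0.06,2,0]
    - [-0.5,0,2,0]
    - [0,0,1.5,0]
    - [0,0,1.5,0]
    - [0,0,0,0]
    - [0,0,0,0]
    - [0,0,0,0]

```text
clock: 21.95
eef_pos: [581.4, -344.0, 72.5]
tcp_rot: [3.141, 0.0, 1.704]
contact_force: [0.5, 0.3, -0.4]
opening: 1.005
```

```bash
python3 -c "
from h import *
go((582.9,-345.1),24,np.pi/2+np.deg2rad(7.6),'white')"
```

```text
white turn 0.001 then x -0.13 y 0.13 z 4.85 cm | t 21.9 F [ 0.5  0.3 -0.4] op 1.005 rack [ -94.7 -426. ] z 72.5
```

Call:
drive_tool:
  deltas:
    - [0,0.1,1.2,0]
    - [0,0,1.2,0]
    - [0,0,1.2,0]
    - [0,0,0.8,0]
    - [0,0,0.4,0]
    - [0,0,0,0]
    - [0,0,0,0]

```text
clock: 22.53
eef_pos: [582.1, -343.9, 23.9]
tcp_rot: [-3.141, -0.0, 1.704]
contact_force: [0.6, 0.0, 0.4]
opening: 1.002
```

Call:
drive_tool:
  deltas:
    - [0,0,0,0]
    - [0,0,0,0]
    - [0,0,0,0]
    - [0,0,0,0]
    - [0,0,0,0]
    - [0,0,0,0]
  jaw: 1

```text
clock: 23.03
eef_pos: [582.7, -344.3, 25.1]
tcp_rot: [3.141, 0.001, 1.704]
contact_force: [-0.5, 0.6, 6.4]
opening: 0.672
```

Call:
drive_tool:
  deltas:
    - [0,0,-1,0]
    - [0,0,-2,0]
    - [0,0,-3,0]
    - [0,0,-3,0]
    - [0,0,-3,0]
    - [0,0,-2.5,0]
    - [0,0,-1,0]
    - [0,0,0,0]
    - [0,0,0,0]

```text
clock: 23.78
eef_pos: [581.8, -343.8, 178.8]
tcp_rot: [-3.141, -0.0, 1.704]
contact_force: [0.4, -0.6, -1.7]
opening: 0.67
```

```bash
python3 -c "
from h import *
go(rk(0,20),129,np.pi/2+YW,'place')"
```

```text
place turn -0.204 then x 44.59 y 9.42 z 4.98 cm | t 23.8 F [ 0.4 -0.6 -1.7] op 0.670 rack [ -94.2 -425.9] z 178.8
```

Call:
drive_tool:
  deltas:
    - [0,0,0,-0.102]
    - [0,0,0,-0.102]
    - [3.44,0.73,0,0]
    - [3.44,0.73,0,0]
    - [3.44,0.73,0,0]
    - [3.44,0.73,0,0]
    - [3.44,0.73,0,0]
    - [3.44,0.73,0,0]
    - [3.44,0.73,0,0]
    - [3.44,0.73,0,0]
    - [3.44,0.73,0,0]
    - [3.44,0.73,0,0]

```text
clock: 24.78
eef_pos: [535.4, 6.4, 177.0]
tcp_rot: [-3.138, -0.001, 1.908]
contact_force: [0.6, 0.2, -1.8]
opening: 0.666
```

Call:
drive_tool:
  deltas:
    - [3.44,0.73,0,0]
    - [3.44,0.73,0,0]
    - [3.4,0.7,0,0]
    - [0,0,0,0]
    - [0,0,1,0]
    - [0,0,1,0]
    - [0,0,1,0]
    - [0,0,0.5,0]
    - [0,0,0,0]
    - [0,0,0,0]

```text
clock: 25.62
eef_pos: [523.5, 108.1, 143.5]
tcp_rot: [-3.14, -0.0, 1.907]
contact_force: [0.3, -0.2, -2.1]
opening: 0.669
```

```bash
python3 -c "
from h import *
go(rk(0.3,21),127.1,np.pi/2+YW,'place')"
```

```text
place turn -0.001 then x 0.11 y 0.02 z 1.64 cm | t 25.6 F [ 0.3 -0.2 -2.1] op 0.669 rack [ 0.1 19.9] z 143.5
```

Call:
drive_tool:
  deltas:
    - [0.05,0,0.4,0]
    - [0,0,0.4,0]
    - [0,0,0.4,0]
    - [0,0,0.2,0]
    - [0,0,0.1,0]
    - [0,0,0.1,0]
    - [0,0,0,0]
    - [0,0,0,0]

```text
clock: 26.28
eef_pos: [523.6, 109.6, 128.4]
tcp_rot: [3.141, 0.0, 1.908]
contact_force: [0.5, -0.0, -2.4]
opening: 0.67
```

```bash
python3 -c "
from h import *
go(rk(0.3,21),127.1,np.pi/2+YW,'place')"
```

```text
place turn 0.000 then x -0.02 y -0.05 z 0.13 cm | t 26.3 F [ 0.5 -0.  -2.4] op 0.670 rack [ 0.8 21.2] z 128.4
```

Call:
drive_tool:
  deltas:
    - [0,-0.05,0.1,0]
    - [0,0,0.1,0]
    - [0,0,0,0]
    - [0,0,0,0]

```text
clock: 26.62
eef_pos: [523.3, 109.4, 127.0]
tcp_rot: [3.141, 0.0, 1.908]
contact_force: [-2.5, -0.2, 7.3]
opening: 0.67
```

Call:
drive_tool:
  deltas:
    - [0,0,0,0]
    - [0,0,0,0]
    - [0,0,0,0]
    - [0,0,0,0]
    - [0,0,-1.5,0]
    - [0,0,-2.5,0]
    - [0,0,-2.5,0]
    - [0,0,-1.5,0]
    - [0,0,0,0]
  jaw: 0

```text
clock: 27.37
eef_pos: [525.0, 109.7, 209.6]
tcp_rot: [3.136, 0.001, 1.908]
contact_force: [0.5, -0.4, -0.3]
opening: 0.998
```

```bash
python3 -c "
from h import *
go((441.1,-343.5),24,np.deg2rad(76.9),'green')"
```

```text
green turn 0.566 then x -46.04 y 2.10 z 18.56 cm | t 27.4 F [ 0.5 -0.4 -0.3] op 0.998 rack [ 2.1 20.9] z 209.6
```

Call:
drive_tool:
  deltas:
    - [0,0,0,0.113]
    - [0,0,0,0.113]
    - [0,0,0,0.113]
    - [0,0,0,0.113]
    - [0,0,0,0.114]
    - [-3.5,0.16,0,0]
    - [-3.5,0.16,0,0]
    - [-3.5,0.16,0,0]
    - [-3.5,0.16,0,0]
    - [-3.5,0.16,1,0]
    - [-3.5,0.16,1,0]
    - [-3.5,0.16,1,0]

```text
clock: 28.37
eef_pos: [477.6, -133.3, 175.4]
tcp_rot: [-3.141, -0.0, 1.342]
contact_force: [1.4, -0.4, -0.7]
opening: 1.0
```

Call:
drive_tool:
  deltas:
    - [-3.5,0.16,1,0]
    - [-3.5,0.16,1,0]
    - [-3.5,0.16,1,0]
    - [-3.5,0.16,1.5,0]
    - [-3.5,0.16,1.5,0]
    - [-3.5,0.16,1.5,0]
    - [-0.5,0,1.5,0]
    - [0,0,1.5,0]
    - [0,0,0,0]
    - [0,0,0,0]
    - [0,0,0,0]

```text
clock: 29.28
eef_pos: [439.0, -343.1, 71.5]
tcp_rot: [-3.141, -0.0, 1.342]
contact_force: [0.3, 0.1, -0.1]
opening: 1.002
```

```bash
python3 -c "
from h import *
go((441.1,-343.5),24,np.deg2rad(76.9),'green')"
```

```text
green turn 0.000 then x 0.01 y 0.21 z 4.75 cm | t 29.3 F [ 0.3  0.1 -0.1] op 1.002 rack [-228.7 -378. ] z 71.5
```

Call:
drive_tool:
  deltas:
    - [0,0.15,1.2,0]
    - [0,0,1.2,0]
    - [0,0,1.2,0]
    - [0,0,0.8,0]
    - [0,0,0.3,0]
    - [0,0,0,0]
    - [0,0,0,0]

```text
clock: 29.87
eef_pos: [440.3, -343.6, 24.0]
tcp_rot: [-3.141, -0.0, 1.342]
contact_force: [0.8, 0.1, -0.3]
opening: 1.003
```

Call:
drive_tool:
  deltas:
    - [0,0,0,0]
    - [0,0,0,0]
    - [0,0,0,0]
    - [0,0,0,0]
    - [0,0,0,0]
    - [0,0,0,0]
  jaw: 1

```text
clock: 30.37
eef_pos: [440.7, -344.0, 25.0]
tcp_rot: [3.141, 0.0, 1.342]
contact_force: [-0.9, 0.6, 6.2]
opening: 0.67
```

Call:
drive_tool:
  deltas:
    - [0,0,-1,0]
    - [0,0,-2,0]
    - [0,0,-3,0]
    - [0,0,-3,0]
    - [0,0,-3,0]
    - [0,0,-3,0]
    - [0,0,-3,0]
    - [0,0,-1.5,0]
    - [0,0,0,0]
    - [0,0,0,0]

```text
clock: 31.2
eef_pos: [440.5, -343.8, 220.2]
tcp_rot: [3.14, 0.001, 1.342]
contact_force: [0.4, -0.7, -1.8]
opening: 0.672
```

```bash
python3 -c "
from h import *
go(rk(0,0),165,np.pi/2+YW,'place')"
```

```text
place turn -0.566 then x 37.92 y 22.76 z 5.52 cm | t 31.2 F [ 0.4 -0.7 -1.8] op 0.672 rack [-227.6 -379.2] z 220.2
```

Call:
drive_tool:
  deltas:
    - [0,0,0,-0.113]
    - [0,0,0,-0.113]
    - [0,0,0,-0.113]
    - [0,0,0,-0.113]
    - [0,0,0,-0.114]
    - [2.9,1.75,0,0]
    - [2.9,1.75,0,0]
    - [2.9,1.75,0,0]
    - [2.9,1.75,0,0]
    - [2.9,1.75,0,0]
    - [2.9,1.75,0,0]
    - [2.9,1.75,0,0]

```text
clock: 32.2
eef_pos: [487.7, -109.8, 217.5]
tcp_rot: [-3.139, -0.002, 1.908]
contact_force: [0.1, -1.4, -0.9]
opening: 0.671
```

Call:
drive_tool:
  deltas:
    - [2.9,1.75,0,0]
    - [2.9,1.75,0,0]
    - [2.9,1.75,0,0]
    - [2.9,1.75,0,0]
    - [2.9,1.75,0,0]
    - [2.9,1.75,0,0]
    - [0,0,0,0]
    - [0,0,1,0]
    - [0,0,1.5,0]
    - [0,0,1,0]
    - [0,0,0,0]
    - [0,0,0,0]

```text
clock: 33.2
eef_pos: [529.4, 86.3, 182.9]
tcp_rot: [-3.139, -0.0, 1.907]
contact_force: [-0.6, 0.2, -0.7]
opening: 0.668
```

```bash
python3 -c "
from h import *
go(rk(0.3,-0.5),163,np.pi/2+YW,'place')"
```

```text
place turn -0.001 then x 0.21 y 0.18 z 1.99 cm | t 33.2 F [-0.6  0.2 -0.7] op 0.668 rack [-1.5 -2.6] z 182.9
```

Call:
drive_tool:
  deltas:
    - [0.15,0.12,0.4,0]
    - [0,0,0.4,0]
    - [0,0,0.4,0]
    - [0,0,0.3,0]
    - [0,0,0.2,0]
    - [0,0,0.1,0]
    - [0,0,0,0]
    - [0,0,0,0]

```text
clock: 33.87
eef_pos: [531.1, 89.1, 166.3]
tcp_rot: [3.142, 0.0, 1.908]
contact_force: [0.6, -0.8, -0.6]
opening: 0.669
```

```bash
python3 -c "
from h import *
go(rk(0.3,-0.5),163,np.pi/2+YW,'place')
im,d=grab('scene','s4'); cv2.imwrite('pics/c5.png',cv2.resize(cv2.imread('pics/s4.png')[130:280,320:490],None,fx=4,fy=4,interpolation=cv2.INTER_CUBIC))"
```

```text
place turn 0.000 then x 0.01 y -0.08 z 0.33 cm | t 33.9 F [ 0.6 -0.8 -0.6] op 0.669 rack [ 1.1 -0.6] z 166.3
```

View pics/c5.png

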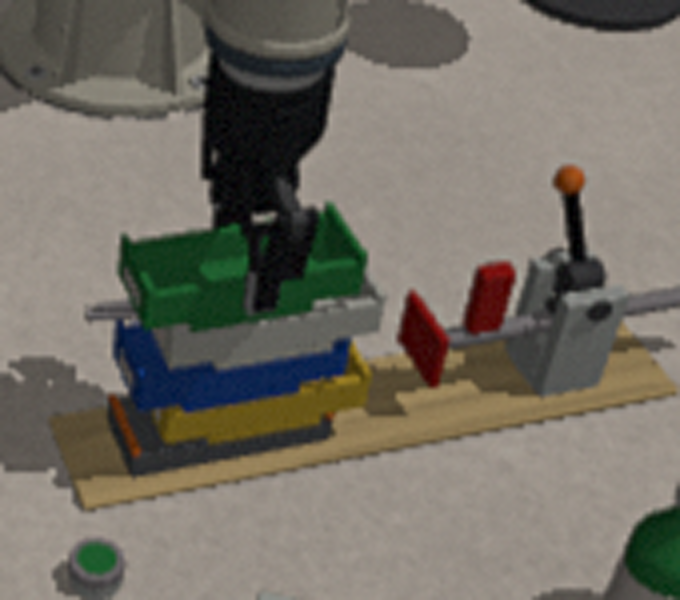

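The zigzag is right: yellow and white shifted, blue and green centred. Lower the last 3–4 mm and release.

Call:
drive_tool:
  deltas:
    - [0,-0.07,0.2,0]
    - [0,0,0.1,0]
    - [0,0,0.1,0]
    - [0,0,0,0]
    - [0,0,0,0]

```text
clock: 34.33
eef_pos: [530.4, 88.8, 163.0]
tcp_rot: [3.141, 0.0, 1.908]
contact_force: [-2.6, -0.2, 8.0]
opening: 0.674
```

Call:
drive_tool:
  deltas:
    - [0,0,0,0]
    - [0,0,0,0]
    - [0,0,0,0]
    - [0,0,0,0]
    - [0,0,-1.5,0]
    - [0,0,-2.5,0]
    - [0,0,-2.5,0]
    - [0,0,-1.5,0]
    - [0,0,0,0]
  jaw: 0

```text
clock: 35.08
eef_pos: [532.3, 89.2, 245.6]
tcp_rot: [3.136, 0.001, 1.908]
contact_force: [0.5, -0.6, 0.8]
opening: 0.999
```

```bash
python3 red.py d; python3 -c "
from h import *
go(rk(0,196),180,np.pi/2+YW,'stop')"
```

```text
scene red 146 [442. 204.] rack med [  4.8 192.6 100.7] p5 [ -3. 183.  72.] p95 [  7. 206. 123.]
scene red 161 [426. 214.] rack med [  5.8 147.1  70.7] p5 [-21. 145.  47.] p95 [ 26. 152.  89.]
scene org 33 [462. 175.] rack med [-38.1 263.7 160.6] p5 [-44. 258. 152.] p95 [-33. 271. 167.]
scene org 33 [351. 236.] rack med [  3.4 -75.1  35. ] p5 [-22. -77.  30.] p95 [ 28. -72.  39.]
top red 14 [237. 201.] rack med [ 13.8 151.1  85.3] p5 [  1. 148.  80.] p95 [ 23. 152.  92.]
top red 52 [225. 209.] rack med [ -5.3 193.3 118.8] p5 [ -9. 184.  73.] p95 [  3. 205. 125.]
top org 33 [204. 226.] rack med [-44.9 267.6 162.2] p5 [-52. 260. 150.] p95 [-33. 276. 167.]
stop turn 0.000 then x 19.66 y -0.05 z 6.24 cm | t 35.2 F [-0.6 -0.6 -0.7] op 0.998 rack [ 0.5 -0.6] z 242.4
```

Call:
drive_tool:
  deltas:
    - [3.2,0,0,0]
    - [3.2,0,0,0]
    - [3.2,0,0,0]
    - [3.2,0,0,0]
    - [3.2,0,0,0]
    - [3.3,0,0,0]
    - [0,0,0,0]
    - [0,0,3,0]
    - [0,0,3,0]
    - [0,0,3,0]
    - [0,0,2.5,0]
    - [0,0,1.7,0]
  jaw: 0.2

```text
clock: 36.18
eef_pos: [464.6, 269.6, 106.5]
tcp_rot: [-3.137, 0.001, 1.908]
contact_force: [0.1, -0.4, 0.6]
opening: 0.801
```

Call:
drive_tool:
  deltas:
    - [0,0,0,0]
    - [0,0,0,0]
    - [0,0,0,0]

```text
clock: 36.43
eef_pos: [466.9, 270.9, 110.7]
tcp_rot: [3.141, 0.0, 1.908]
contact_force: [-0.1, -0.5, 0.7]
opening: 0.802
```

Call:
drive_tool:
  deltas:
    - [0,0,0,0]
    - [0,0,0,0]
    - [0,0,0,0]
    - [0,0,0,0]
    - [0,0,0,0]
    - [0,0,0,0]
    - [0,0,0,0]
  jaw: 1
  force: 25

```text
clock: 37.02
eef_pos: [464.7, 270.2, 110.8]
tcp_rot: [-3.138, 0.0, 1.908]
contact_force: [-9.7, -3.3, 12.6]
opening: 0.181
```

```bash
python3 red.py e|grep red; python3 -c "
from h import *
go(rk(0,145),110,np.pi/2+YW,'stop')
s=r.sense();f=s['contact_force'];print(-np.sin(YW)*f[0]+np.cos(YW)*f[1])"
```

```text
scene red 74 [440. 206.] rack med [  3.6 185.2  85.9] p5 [ -9. 182.  71.] p95 [  8. 205. 123.]
scene red 147 [425. 215.] rack med [  5.3 147.   70.2] p5 [-21. 145.  49.] p95 [ 26. 151.  89.]
top red 41 [240. 206.] rack med [ -5.4 148.1  82.2] p5 [-28. 147.  58.] p95 [ 20. 153.  93.]
stop turn 0.000 then x -4.73 y 0.17 z 0.08 cm | t 37.1 F [-7.9 -3.8 12.3] op 0.181 rack [ -1.7 192.3] z 110.8
-0.9368221579233196
```

Call:
drive_tool:
  deltas:
    - [0,-0.1,0,0]
    - [-0.5,-0.05,0,0]
    - [-0.6,0,0,0]
    - [-0.6,0,0,0]
    - [-0.6,0,0,0]
    - [-0.6,0,0,0]
    - [-0.6,0,0,0]
    - [-0.4,0,0,0]
    - [-0.3,0,0,0]
    - [-0.2,0,0,0]
    - [0,0,0,0]
    - [0,0,0,0]

```text
clock: 38.12
eef_pos: [479.3, 228.5, 110.9]
tcp_rot: [-3.141, 0.0, 1.908]
contact_force: [-3.1, -2.8, 6.9]
opening: 0.183
```

```bash
cat > gap.py <<'E'
from h import *
import sys
im,d=grab('scene',sys.argv[1]); C=cloud('scene',d); X=C-np.r_[B,0]; c,s=np.cos(YW),np.sin(YW)
x=c*X[...,0]+s*X[...,1];y=-s*X[...,0]+c*X[...,1];z=C[...,2]; hsv=cv2.cvtColor(im,cv2.COLOR_RGB2HSV)
for n,lo,hi,h0,h1 in (('yellow',45,68,20,32),('blue',78,102,105,130),('white',112,135,0,180),('green',150,176,40,90)):
    m=(x>15)&(x<40)&(abs(y-10)<100)&(z>lo)&(z<hi)&(hsv[...,0]>=h0)&(hsv[...,0]<=h1)&((hsv[...,1]>100) if n!='white' else (hsv[...,1]<60))
    print(n,m.sum(),'y %s z<%.0f'%(np.round(np.percentile(y[m],[1,3,97,99]),1),z[m].max()),'x95 %.1f'%np.percentile(x[m],80))
red=(abs(x)<40)&(y>50)&(y<160)&(z>40)&(z<88)&((hsv[...,0]<6)|(hsv[...,0]>174))&(hsv[...,1]>140)
v,u=np.nonzero(red); print('red y',np.round(np.percentile(y[red],[2,5,20,50]),1))
cv2.imwrite('pics/g_%s.png'%sys.argv[1],cv2.resize(im[170:260,380:460,::-1],None,fx=7,fy=6,interpolation=cv2.INTER_CUBIC))
go(rk(0,145),110,np.pi/2+YW); f=r.sense()['contact_force'];print('Fy rack',-s*f[0]+c*f[1])
E
python3 gap.py g1
```

```text
yellow 284 y [-54.8 -53.7  90.5  94.3] z<68 x95 29.7
blue 325 y [-76.7 -75.6  68.6  71.8] z<102 x95 30.0
white 336 y [-56.8 -56.2  88.8  91.8] z<135 x95 29.7
green 482 y [-77.4 -76.7  67.6  70.9] z<176 x95 29.6
red y [100.8 101.1 102.5 106.1]
 turn 0.000 then x -0.32 y 0.17 z 0.09 cm | t 38.2 F [-3.2 -3.6  6.1] op 0.186 rack [ -1.7 148.2] z 110.9
Fy rack -2.2935453280788876
```

View pics/g_g1.png

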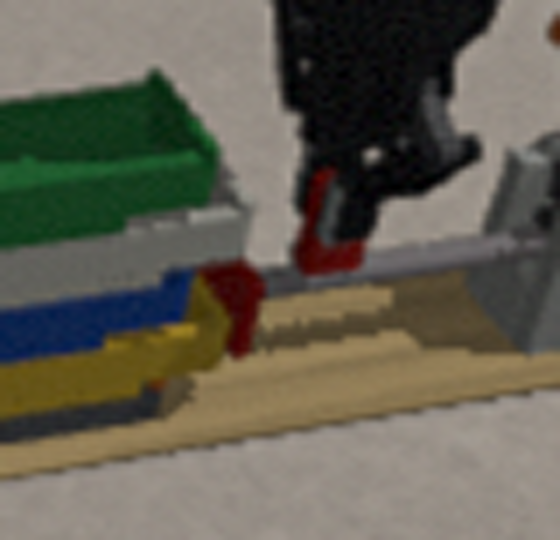

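Call:
drive_tool:
  deltas:
    - [-0.1,0,0,0]
    - [-0.1,0,0,0]
    - [-0.1,0,0,0]
    - [0,0,0,0]
    - [0,0,0,0]

```text
clock: 38.58
eef_pos: [480.2, 226.0, 110.9]
tcp_rot: [-3.141, -0.0, 1.908]
contact_force: [-2.3, -1.5, 5.7]
opening: 0.185
```

Call:
drive_tool:
  deltas:
    - [-0.05,0,0,0]
    - [-0.05,0,0,0]
    - [0,0,0,0]

```text
clock: 38.83
eef_pos: [480.5, 225.2, 110.9]
tcp_rot: [-3.141, -0.0, 1.908]
contact_force: [-3.9, -0.8, 6.7]
opening: 0.181
```

Call:
drive_tool:
  deltas:
    - [-0.05,0,0,0]
    - [0,0,0,0]

```text
clock: 39.0
eef_pos: [480.7, 224.7, 110.9]
tcp_rot: [-3.141, -0.0, 1.908]
contact_force: [-4.5, -1.3, 6.0]
opening: 0.182
```

```bash
python3 gap.py g2
```

```text
yellow 286 y [-54.8 -54.1  91.2  94.6] z<68 x95 29.9
blue 322 y [-76.3 -75.6  68.4  72. ] z<102 x95 30.0
white 339 y [-57.  -56.   89.2  91.7] z<135 x95 29.7
green 481 y [-77.4 -76.8  67.1  70.3] z<176 x95 29.8
red y [ 97.4  97.7  98.5 104.7]
 turn 0.000 then x 0.09 y 0.17 z 0.09 cm | t 39.0 F [-3.7 -0.2  6.2] op 0.185 rack [ -1.7 144.1] z 110.9
Fy rack 1.025906967107368
```

Call:
drive_tool:
  deltas:
    - [-0.05,0,0,0]
    - [0,0,0,0]

```text
clock: 39.22
eef_pos: [480.9, 224.3, 110.9]
tcp_rot: [-3.141, -0.0, 1.908]
contact_force: [-3.1, -0.2, 6.7]
opening: 0.182
```

Call:
drive_tool:
  deltas:
    - [-0.05,0,0,0]
    - [0,0,0,0]

```text
clock: 39.38
eef_pos: [481.0, 223.8, 110.9]
tcp_rot: [-3.141, -0.0, 1.908]
contact_force: [-3.3, -1.1, 6.3]
opening: 0.181
```

Call:
drive_tool:
  deltas:
    - [-0.05,0,0,0]
    - [0,0,0,0]

```text
clock: 39.55
eef_pos: [481.2, 223.3, 110.9]
tcp_rot: [-3.141, -0.0, 1.908]
contact_force: [-3.6, 0.8, 5.9]
opening: 0.183
```

```bash
python3 gap.py g3
```

```text
yellow 286 y [-54.4 -54.   91.2  93.6] z<68 x95 29.7
blue 336 y [-76.6 -76.   68.7  71.1] z<102 x95 29.9
white 335 y [-56.6 -56.4  88.6  91.7] z<135 x95 29.6
green 481 y [-77.4 -76.3  66.6  70.6] z<176 x95 29.6
red y [ 96.2  96.4  97.9 132.5]
 turn 0.000 then x 0.24 y 0.17 z 0.09 cm | t 39.6 F [-2.9  0.   5.6] op 0.179 rack [ -1.7 142.6] z 110.9
Fy rack 0.9698964397599408
```

Call:
drive_tool:
  deltas:
    - [-0.04,0,0,0]
    - [0,0,0,0]
    - [0,0,0,0]

```text
clock: 39.85
eef_pos: [481.3, 223.0, 110.9]
tcp_rot: [-3.141, -0.0, 1.908]
contact_force: [-3.2, 0.5, 6.2]
opening: 0.187
```

Call:
drive_tool:
  deltas:
    - [-0.04,0,0,0]
    - [0,0,0,0]
    - [0,0,0,0]

```text
clock: 40.1
eef_pos: [481.4, 222.6, 110.9]
tcp_rot: [-3.141, -0.0, 1.908]
contact_force: [-4.5, -0.0, 6.9]
opening: 0.184
```

Call:
drive_tool:
  deltas:
    - [-0.04,0,0,0]
    - [0,0,0,0]
    - [0,0,0,0]

```text
clock: 40.35
eef_pos: [481.6, 222.2, 110.9]
tcp_rot: [-3.141, -0.0, 1.908]
contact_force: [-3.1, 0.0, 6.9]
opening: 0.184
```

```bash
python3 gap.py g4
```

```text
yellow 285 y [-54.7 -53.7  89.7  92.7] z<68 x95 30.0
blue 327 y [-76.6 -75.5  68.5  71.9] z<102 x95 30.1
white 338 y [-56.7 -56.4  88.7  91.6] z<135 x95 29.8
green 477 y [-77.3 -76.2  67.5  70.4] z<176 x95 29.6
red y [ 95.   95.3  97.  133.2]
 turn 0.000 then x 0.36 y 0.16 z 0.09 cm | t 40.4 F [-3.9  0.4  5.4] op 0.183 rack [ -1.6 141.4] z 110.9
Fy rack 1.631848910311129
```

View pics/g_g4.png

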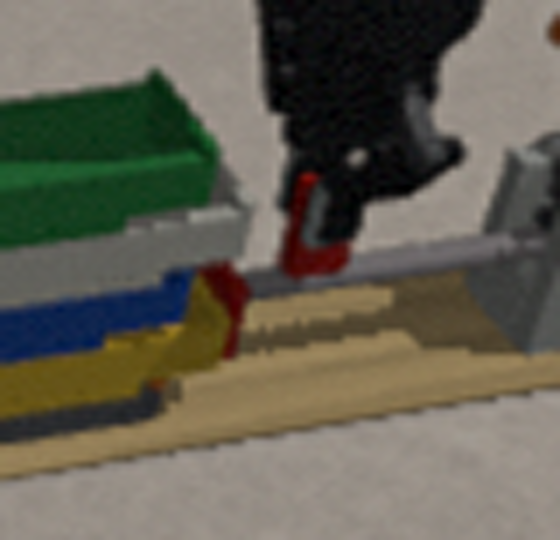

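```bash
cat > f.py <<'E'
from h import *
c,s=np.cos(YW),np.sin(YW); L=[]
for i in range(6):
    cams.grab_frame('scene'); f=r.sense()['contact_force']; L.append(-s*f[0]+c*f[1])
print('Fy %.2f +- %.2f'%(np.mean(L),np.std(L)/2.4),inrk(r.sense()['eef_pos']))
E
python3 f.py
```

```text
Fy 1.20 +- 0.09 [ -1.63155445 141.39507991]
```

Call:
drive_tool:
  deltas:
    - [-0.05,0,0,0]
    - [0,0,0,0]
    - [0,0,0,0]

```text
clock: 40.95
eef_pos: [481.7, 222.0, 110.9]
tcp_rot: [-3.141, -0.001, 1.908]
contact_force: [-3.9, 1.9, 6.4]
opening: 0.179
```

```bash
python3 f.py
```

```text
Fy 2.81 +- 0.19 [ -1.66920698 141.18408188]
```

Call:
drive_tool:
  deltas:
    - [-0.05,0,0,0]
    - [0,0,0,0]
    - [0,0,0,0]

```text
clock: 41.5
eef_pos: [481.8, 221.6, 110.9]
tcp_rot: [-3.141, -0.001, 1.908]
contact_force: [-3.9, 1.8, 6.8]
opening: 0.183
```

```bash
python3 f.py; python3 gap.py g5
```

```text
Fy 3.64 +- 0.08 [ -1.64264219 140.75727887]
yellow 284 y [-55.3 -54.7  90.3  92.7] z<68 x95 30.1
blue 332 y [-77.2 -76.4  67.8  71.2] z<102 x95 30.2
white 333 y [-57.8 -56.9  86.8  91.1] z<135 x95 30.0
green 475 y [-77.9 -77.   67.1  69.7] z<176 x95 29.9
red y [ 93.9  94.6  96.3 131.9]
 turn -0.000 then x 0.43 y 0.17 z 0.09 cm | t 41.9 F [-5.1  3.2  5.9] op 0.184 rack [ -1.7 140.7] z 110.9
Fy rack 4.6925386476025235
```

Contact made (force along rack y rose from 1.2 to 3.6 N; stack moved about 0.5 mm as a whole). Release the stop and go to the cam's far side.

Call:
drive_tool:
  deltas:
    - [0,0,0,0]
    - [0,0,0,0]
    - [0,0,0,0]
    - [0,0,0,0]
    - [0,0,-1.5,0]
    - [0,0,-3,0]
    - [0,0,-3,0]
    - [0,0,-3,0]
    - [0,0,-2.5,0]
    - [0,0,0,0]
    - [0,0,0,0]
  jaw: 0.3

```text
clock: 42.77
eef_pos: [483.3, 221.5, 241.7]
tcp_rot: [3.138, -0.0, 1.908]
contact_force: [0.4, 0.4, -0.8]
opening: 0.7
```

```bash
python3 gap.py g6; python3 -c "
from h import *
go(rk(-85,268),157,np.pi/2+YW)"
```

```text
yellow 284 y [-55.4 -54.5  89.4  91.8] z<68 x95 30.1
blue 333 y [-77.1 -76.4  67.8  69.7] z<102 x95 30.2
white 322 y [-57.4 -57.   86.7  91.9] z<135 x95 29.9
green 480 y [-77.9 -77.2  67.2  70.5] z<176 x95 30.0
red y [ 94.   94.3  96.5 131.9]
 turn -0.000 then x 0.49 y 0.12 z 13.03 cm | t 42.8 F [-0.4  0.7  0.7] op 0.701 rack [ -1.2 140.1] z 240.3
Fy rack 0.8334175571378419
 turn -0.000 then x 12.79 y -8.38 z 8.33 cm | t 42.8 F [-0.4  0.7  0.7] op 0.701 rack [ -1.2 140.1] z 240.3
```

Call:
drive_tool:
  deltas:
    - [2.2,-1.4,0,0]
    - [2.2,-1.4,0,0]
    - [2.1,-1.4,0,0]
    - [2.1,-1.4,0,0]
    - [2.1,-1.4,0,0]
    - [2.1,-1.4,0,0]
    - [0,0,2,0]
    - [0,0,2,0]
    - [0,0,2,0]
    - [0,0,1.5,0]
    - [0,0,0.7,0]
    - [0,0,0,0]
  jaw: 1

```text
clock: 43.82
eef_pos: [359.4, 313.0, 155.8]
tcp_rot: [-3.137, 0.002, 1.908]
contact_force: [-0.5, -0.3, 0.6]
opening: 0.0
```

Call:
drive_tool:
  deltas:
    - [0,1.2,0,0]
    - [0,0.8,0,0]
    - [0,0.6,0,0]
    - [0,0.6,0,0]
    - [0,0.6,0,0]
    - [0,0.6,0,0]
    - [0,0.6,0,0]
    - [0,0.6,0,0]
    - [0,0.6,0,0]
    - [0,0.6,0,0]
    - [0,0.6,0,0]
    - [0,0.6,0,0]

```text
clock: 44.82
eef_pos: [437.1, 341.0, 158.3]
tcp_rot: [3.141, -0.0, 1.908]
contact_force: [-0.5, 0.2, -0.5]
opening: 0.004
```

Call:
drive_tool:
  deltas:
    - [0,0.6,0,0]
    - [0,0.2,0,0]
    - [0,0,0,0]
    - [0,-1.5,0,0]
    - [0,-1,-2,0]
    - [0,0,-3,0]
    - [0,0,-3,0]
    - [0,0,0,0]
    - [0,0,0,0]

```text
clock: 45.57
eef_pos: [421.0, 335.7, 240.1]
tcp_rot: [3.138, -0.001, 1.908]
contact_force: [-0.8, 0.4, -1.1]
opening: 0.003
```

```bash
python3 red.py k|grep -v 'top red'; python3 gap.py g7; python3 -c "
from h import *
im,d=grab('top','t7'); C=cloud('top',d); 
P=C[140:178,280:325].reshape(-1,3); Q=P[(P[:,2]>12)&(P[:,2]<60)]; print(len(Q),np.round(Q.mean(0),1),cv2.minAreaRect(Q[:,:2].astype(np.float32)))
go((658,33),150,np.pi/2)
cv2.imwrite('pics/c7.png',cv2.resize(im[110:245,180:440,::-1],None,fx=3,fy=3,interpolation=cv2.INTER_CUBIC))"
```

```text
scene red 149 [426. 207.] rack med [  5.2 141.3 100.6] p5 [ -3. 132.  72.] p95 [  8. 154. 123.]
scene red 41 [412. 219.] rack med [22.4 97.3 80.6] p5 [ 4. 95. 51.] p95 [ 27. 102.  90.]
scene org 37 [477. 190.] rack med [ 37.9 263.7 166. ] p5 [ 33. 258. 157.] p95 [ 43. 271. 171.]
scene org 34 [351. 237.] rack med [  5.8 -75.5  34.8] p5 [-21. -76.  31.] p95 [ 28. -72.  38.]
top org 18 [197. 203.] rack med [ 32.5 264.5 167.1] p5 [ 26. 261. 155.] p95 [ 40. 268. 171.]
yellow 281 y [-55.  -54.3  89.9  91.9] z<68 x95 29.8
blue 329 y [-77.3 -76.7  68.   71.3] z<102 x95 30.1
white 336 y [-57.7 -57.2  88.8  90.4] z<135 x95 30.1
green 470 y [-78.  -77.1  66.2  69.5] z<176 x95 29.8
red y [ 93.6  94.5  96.6 132.5]
 turn -0.000 then x -12.30 y 2.29 z 12.72 cm | t 45.7 F [-0.1 -0.8 -0.5] op -0.001 rack [-22.9 268. ] z 237.2
Fy rack -0.697733022491268
90 [661.3   7.5  21. ] ((651.3778686523438, 11.990127563476562), (67.84226989746094, 118.0293960571289), 69.76277160644531)
 turn 0.337 then x -30.16 y 23.84 z 8.70 cm | t 45.8 F [-0.1 -0.2  0.1] op 0.001 rack [-23.  267.9] z 237.0
```

View pics/c7.png

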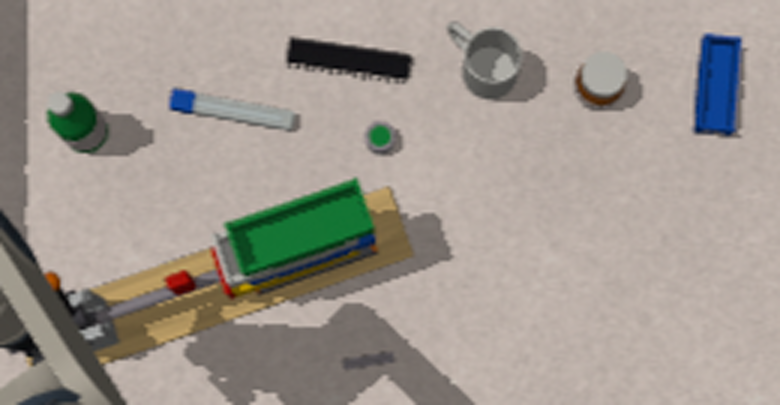

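Lever is clamped (knob at rack x +38), stack unchanged. The tin has been knocked to about px (307,156); measuring it.

Run:
```python
from h import *
for n in ('top','scene'):
    im,d=grab(n,n+'8'); C=cloud(n,d); hsv=cv2.cvtColor(im,cv2.COLOR_RGB2HSV)
    reg=(abs(C[...,0]-665)<50)&(abs(C[...,1]-15)<50)
    g=reg&(hsv[...,0]>50)&(hsv[...,0]<85)&(hsv[...,1]>90)&(C[...,2]>10)&(C[...,2]<40)
    print(n,g.sum(),np.round(np.median(C[g],0),1), np.round((C[g].min(0)+C[g].max(0))/2,1))
    v,u=np.nonzero(g); print(u.mean(),v.mean(), np.round(w(n,u.mean(),v.mean(),z=22),1))
    m=reg&(C[...,2]>14)&(C[...,2]<40)&(C[...,0]>635); (c,rad)=cv2.minEnclosingCircle(C[m][:,:2].astype(np.float32)); print(m.sum(),c,rad)
go((664,10),70,YW)
```

```text
top 37 [667.5   6.1  23.1] [666.7   6.2  20.9]
306.2162162162162 154.8108108108108 [667.7   5.4  22. ]
76 (666.892578125, 7.516810894012451) 18.651649475097656
scene 56 [666.9   5.9  22.6] [665.9   5.   22.1]
343.80357142857144 269.19642857142856 [666.8   5.7  22. ]
148 (667.2318725585938, 3.934810161590576) 19.66240882873535
 turn -1.571 then x -12.31 y -38.72 z 16.71 cm | t 45.9 F [ 0.8 -0.2 -1.4] op -0.003 rack [-22.8 268. ] z 237.1
```

Call:
drive_tool:
  deltas:
    - [0,0,0,0.121]
    - [0,0,0,0.121]
    - [0,0,0,0.121]
    - [0,0,0,0.121]
    - [0,0,0,0.121]
    - [0,0,0,0.121]
    - [0,0,0,0.121]
    - [0,0,0,0.121]
    - [0,0,0,0.121]
    - [0,0,0,0.121]
    - [0,0,0,0.121]
    - [0,0,0,0.121]
  jaw: 0.25

```text
clock: 46.87
eef_pos: [420.0, 334.9, 237.4]
tcp_rot: [3.141, 0.001, 0.45]
contact_force: [0.3, -0.5, 0.0]
opening: 0.751
```

Call:
drive_tool:
  deltas:
    - [0,0,0,0.119]
    - [1.12,3.57,0,0]
    - [1.12,3.57,0,0]
    - [1.12,3.57,0,0]
    - [1.12,3.57,0,0]
    - [1.12,3.57,0,0]
    - [1.12,3.57,0,0]
    - [1.12,3.57,0,0]
    - [1.12,3.57,0,0]
    - [1.12,3.57,0,0]
    - [1.12,3.57,0,0]
    - [1.12,3.57,0,0]

```text
clock: 47.87
eef_pos: [666.9, 3.4, 237.2]
tcp_rot: [-3.141, 0.001, 0.337]
contact_force: [0.2, 0.7, 0.3]
opening: 0.749
```

Call:
drive_tool:
  deltas:
    - [0,0,3,0]
    - [0,0,3,0]
    - [0,0,3,0]
    - [0,0,3,0]
    - [0,0,3,0]
    - [0,0,1.5,0]
    - [0,0,0,0]
    - [0,0,0,0]
    - [0,0,0,0]

```text
clock: 48.62
eef_pos: [667.0, 5.2, 74.1]
tcp_rot: [3.141, -0.001, 0.337]
contact_force: [0.2, -0.3, 0.8]
opening: 0.749
```

```bash
python3 -c "
from h import *
go((667,5.8),21,YW)"
```

```text
turn -0.000 then x 0.02 y -0.06 z 5.31 cm | t 48.6 F [ 0.2 -0.3  0.8] op 0.749 rack [ 101.6 -124.7] z 74.1
```

Call:
drive_tool:
  deltas:
    - [0,-0.05,1.5,0]
    - [0,0,1.5,0]
    - [0,0,1.2,0]
    - [0,0,0.6,0]
    - [0,0,0.4,0]
    - [0,0,0,0]
    - [0,0,0,0]

```text
clock: 49.2
eef_pos: [666.3, 5.7, 21.4]
tcp_rot: [-3.142, 0.0, 0.337]
contact_force: [0.5, 0.1, 0.3]
opening: 0.752
```

Call:
drive_tool:
  deltas:
    - [0,0,0,0]
    - [0,0,0,0]
    - [0,0,0,0]
    - [0,0,0,0]
    - [0,0,0,0]
    - [0,0,0,0]
  jaw: 1
  force: 40

```text
clock: 49.7
eef_pos: [666.7, 5.7, 22.2]
tcp_rot: [3.141, -0.001, 0.337]
contact_force: [-1.3, 0.5, 6.1]
opening: 0.41
```

Call:
drive_tool:
  deltas:
    - [0,0,-1.5,0]
    - [0,0,-3,0]
    - [0,0,-3.5,0]
    - [0,0,-3.5,0]
    - [0,0,-3.5,0]
    - [0,0,-3.5,0]
    - [0,0,-3,0]
    - [0,0,0,0]
    - [0,0,0,0]
    - [0,0,0,0]

```text
clock: 50.53
eef_pos: [665.6, 5.6, 236.3]
tcp_rot: [-3.142, 0.0, 0.337]
contact_force: [-0.3, -0.1, 0.2]
opening: 0.412
```

```bash
python3 -c "
from h import *
go(rk(0,-1.5),195,YW)"
```

```text
turn -0.000 then x -10.04 y -12.23 z 4.13 cm | t 50.5 F [-0.3 -0.1  0.2] op 0.412 rack [ 100.4 -123.8] z 236.3
```

Call:
drive_tool:
  deltas:
    - [-2,-2.45,0,0]
    - [-2,-2.45,0,0]
    - [-2,-2.45,0,0]
    - [-2,-2.45,0,0]
    - [-2,-2.4,0,0]
    - [0,0,0,0]
    - [0,0,0,0]
    - [0,0,1.5,0]
    - [0,0,1.5,0]
    - [0,0,1,0]
    - [0,0,0,0]
    - [0,0,0,0]

```text
clock: 51.53
eef_pos: [531.4, 87.3, 195.4]
tcp_rot: [-3.141, 0.002, 0.336]
contact_force: [1.0, -0.7, -0.1]
opening: 0.409
```

```bash
python3 -c "
from h import *
go(rk(0,-1.5),172.2,YW)"
```

```text
turn -0.001 then x -0.08 y -0.09 z 2.32 cm | t 51.5 F [ 1.  -0.7 -0.1] op 0.409 rack [ 0.8 -2.4] z 195.4
```

Call:
drive_tool:
  deltas:
    - [-0.05,0,0.6,0]
    - [0,0,0.6,0]
    - [0,0,0.4,0]
    - [0,0,0.3,0]
    - [0,0,0.2,0]
    - [0,0,0.1,0]
    - [0,0,0,0]
    - [0,0,0,0]

```text
clock: 52.2
eef_pos: [531.1, 87.6, 174.4]
tcp_rot: [3.142, -0.0, 0.337]
contact_force: [-0.3, -0.4, -0.5]
opening: 0.414
```

```bash
python3 -c "
from h import *
go(rk(0,-1.5),172.2,YW)"
```

```text
turn -0.000 then x -0.06 y -0.05 z 0.22 cm | t 52.2 F [-0.3 -0.4 -0.5] op 0.414 rack [ 0.6 -2. ] z 174.4
```

Call:
drive_tool:
  deltas:
    - [-0.05,0,0.1,0]
    - [0,0,0.1,0]
    - [0,0,0,0]
    - [0,0,0,0]

```text
clock: 52.53
eef_pos: [530.5, 87.4, 172.3]
tcp_rot: [3.142, 0.0, 0.337]
contact_force: [-0.3, 0.5, 0.3]
opening: 0.411
```

Call:
drive_tool:
  deltas:
    - [0,0,0,0]
    - [0,0,0,0]
    - [0,0,0,0]
    - [0,0,0,0]
    - [0,0,-1,0]
    - [0,0,-1.5,0]
    - [0,0,-2.5,0]
    - [0,0,-3,0]
    - [0,0,-3,0]
    - [0,0,0,0]
  jaw: 0.35

```text
clock: 53.37
eef_pos: [533.4, 87.9, 289.0]
tcp_rot: [3.14, -0.009, 0.337]
contact_force: [0.8, 0.2, 0.1]
opening: 0.651
```

Call:
drive_tool:
  deltas:
    - [-1.5,-3,0,0]
    - [-1.5,-3,0,0]
    - [-1.5,-3,0,0]
    - [-1.5,-3,0,0]
    - [-1.5,-3,0,0]
    - [-1.5,-3,0,0]
    - [-1.5,-3,0,0]
    - [-1.5,-3,0,0]
    - [-1.5,-3,0,0]
    - [0,0,0,0]
    - [0,0,0,0]

```text
clock: 54.28
eef_pos: [312.9, 298.6, 282.7]
tcp_rot: [-3.141, -0.001, 0.34]
contact_force: [-0.0, -0.2, -0.5]
opening: 0.65
```

```bash
python3 red.py z|grep -v 'top red'; python3 gap.py g9
python3 - <<'E'
from h import *
a=cv2.imread('pics/ztop.png')[110:245,180:440]; b=cv2.imread('pics/g9.png')[140:320,320:500]
C=cloud('top',np.load('pics/ztop.npy')); hsv=cv2.cvtColor(a,cv2.COLOR_BGR2HSV)
P=C[110:245,180:440].reshape(-1,3); rr=np.array([inrk(p) for p in P]); Z=P[:,2]
t=(abs(rr[:,0])<19)&(abs(rr[:,1])<60)&(Z>163)&(Z<185)
print('tin',t.sum(),np.round(np.median(rr[t],0),1),np.round(np.percentile(Z[t],[5,50,95]),1))
fl=(abs(rr[:,0])<15)&(abs(rr[:,1])<60)&(Z<160); print('floor z',np.median(Z[fl]))
b=cv2.resize(b,None,fx=1.667*2,fy=1.667*2,interpolation=cv2.INTER_CUBIC)
cv2.imwrite('pics/f1.png',b); cv2.imwrite('pics/f2.png',cv2.resize(a,None,fx=3,fy=3,interpolation=cv2.INTER_CUBIC))
E
```

```text
scene red 146 [426. 207.] rack med [  4.8 141.1 101.4] p5 [ -2. 131.  73.] p95 [  8. 153. 123.]
scene red 32 [412. 217.] rack med [19.2 96.3 84.6] p5 [ 5. 94. 74.] p95 [ 27. 101.  89.]
scene org 38 [477. 190.] rack med [ 38.9 263.  166.3] p5 [ 32. 257. 158.] p95 [ 43. 272. 172.]
scene org 34 [351. 237.] rack med [  4.6 -75.3  35.7] p5 [-20. -77.  30.] p95 [ 28. -72.  39.]
top org 30 [197. 204.] rack med [ 30.7 266.2 168.4] p5 [ 25. 261. 156.] p95 [ 39. 274. 173.]
yellow 285 y [-55.2 -54.3  89.9  92.3] z<68 x95 30.1
blue 321 y [-77.  -76.4  67.5  70.8] z<102 x95 30.1
white 338 y [-57.3 -57.   88.8  90.9] z<135 x95 29.9
green 471 y [-78.  -76.7  67.3  69.5] z<176 x95 30.0
red y [ 94.5  94.6  96.2 131.8]
 turn 1.570 then x 12.24 y -13.46 z 17.25 cm | t 54.4 F [ 0.9 -0.5  0.1] op 0.648 rack [-134.6  267.4] z 282.5
Fy rack -0.7714204459961729
tin 105 [-0.4 -1.2] [164.4 171.9 177.6]
floor z 149.82401830789217
```

View pics/f1.png

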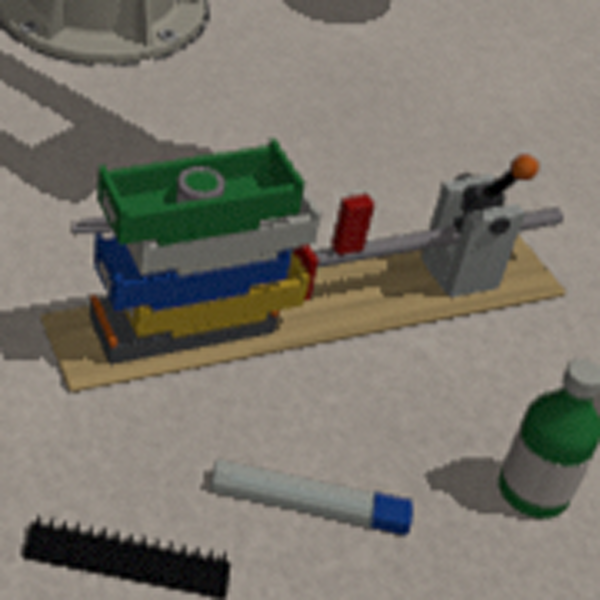

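View pics/f2.png

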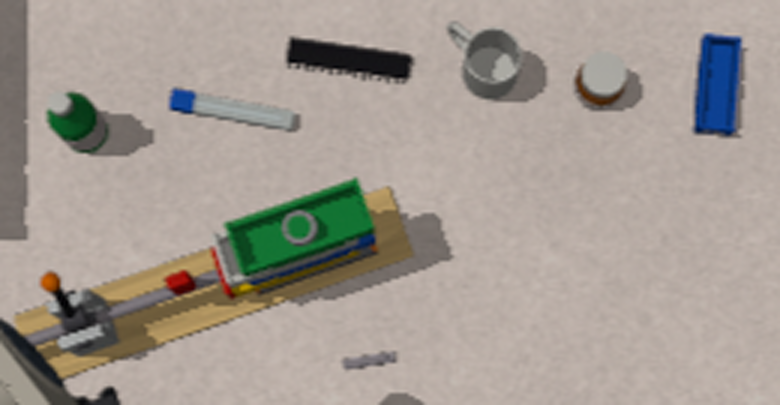

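The stack is in a zigzag, the stop touches the yellow tray, the lever leans to +x (clamped), the tin lies flat in the green tray, and the bystanders are where they were.

```bash
python3 -c "
from h import *
print(job.sign_off())"
```

```text
the job is handed in; nothing more can be done
None
```

The job is done and handed in at about 54 s of the 208 s allowed; the sign-off reports no verdict.

- **Release:** I flipped the cam over and drew the stop back to about 5 mm from its end of travel, its face about 70 mm clear of the base.
- **Stack:** all four trays were present and went on as yellow, blue, white, green. The shifts towards the clamp, from where I released each one, are about 20, 0, 20 and 0 mm. The small blue and pink look-alikes were left alone.
- **Stop and clamp:** I slid the stop up until the force rose from 1.2 to 3.6 N. This moved the whole stack about 0.5 mm without putting it out of step. I then flipped the cam back to clamped.
- **Tin:** it had been knocked a few centimetres aside, so I measured it again before picking it up. It now lies in the green tray.

**Last checks:**
- The knob is about 38 mm to rack +x, which is the clamped side.
- The stop face is at about 94.5 mm, and the lowest tray's end at about 95 mm.
- By camera, the trays alternate by 20 to 22 mm. Camera positions read about 2 mm low along the rack, within the stated calibration.
- The tin is centred, with its top at 172 mm, as expected for lying flat.
- The bystanders in view are where they were. The plaster box was never identified in any picture, so I did not check it.

No check failed.

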